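# Dry-fit a facing pack on a leaning mallet head

### The arm

A 7-joint arm with a two-finger parallel gripper is mounted at the origin on the work surface. World frame = base frame: x ahead of the robot, y to its left, z up, the work surface at z = 0. Lengths are in m, angles in rad, forces in N, time in s.
With the tool pointing down it reaches from about 0.425 to 0.875 m from the base axis. Payload 4.7 kg.
Tool frame: the origin (TCP) lies midway between the tips of the shut fingers; the grasp point (between the pads) lies 19 mm behind it; x points along the fingers, y is the direction in which the jaws open and shut, and the axes are right-handed (so a half turn about x gives the same grasp; the last joint's range is limited). The gripper opens to 87 mm and grips with 3 to 60 N. Pads are 19 mm wide; open, the fingers measure 117 mm over their backs; the gripper's body (75 mm by 190 mm) begins 51 mm behind the grasp point.
Start: joints at [1.31, 0.321, -0.07, 1.45, 0.023, 1.371, -0.057], TCP at [0.176, -0.626, 0.223] pointing down, gripper open.
Joint ranges: [-2.86, 2.86], [-0.3, 2.09], [-1.38, 1.24], [0.06, 2.45], [-1.56, 4.7], [0.09, 2.05], [-2.69, 2.69]. Speed limits (rad/s): [2.57, 2.57, 3.14, 3.14, 3.14, 3.14, 3.14].

### API

Orientations are given as a rotation vector (axis times angle).
In Python, from bench import ctrl gives the robot as it stands. The module is installed in compiled form; this text tells all that it offers.
- The arm moves only by the shell command python3 -m jog 'ROWS' [FORCE]. ROWS is JSON, a list of rows, each an object with "rot": the turn, a rotation vector about the tool's x, y, z in units of 5 degrees (1.0 is 5 degrees), a list of three; "travel": the shift along the tool's x, y, z in units of 0.3 m (1.0 is 0.3 m), a list of three; "jaw": the closure, from -1 (fully open) to 1 (shut), so that 0 is half open. In form: [{"rot": [ax, ay, az], "travel": [tx, ty, tz], "jaw": jaw}, ...]. A call has 1 to 8 rows; each row shifts and turns the commanded pose from where the row before left it, along the tool's axes as they then stand; what a row does not reach is not made up. A row lasts 1/10 s, in which the tool goes at most 50 mm and 8.59 degrees, less where a joint would pass 70% of its speed; a pose out of reach is approached as far as the arm can. A call with a number of a shift or a turn outside -1 to 1 is refused whole. A call with a gripper value outside its range is refused whole. The fingers move at their own pace and stop on an object; FORCE is the grip in N (left out, the last holds). Time passes only in rows, so rows that do not move let the fingers close. It gives the time, the measured TCP pose, the force and the opening at its end, in the units of the state.
- ctrl.get_state(): the state, without advancing time (a new reading comes with each control period).
- ctrl.get_image(name): name is "scene" or "top" or "wrist"; returns the picture (480x640x3 uint8, red, green, blue); there is no depth.
- ctrl.camera_model(name): a dict with "mtx" (3x3 intrinsics, pixels), "extrinsics" (4x4, takes a point from world to camera coordinates); the wrist camera has in their place "hand_eye" (4x4, takes a point from camera to tool coordinates, whose origin is the TCP and whose axes are the tool frame's). Camera axes: x right, y up, looking along -z (the intrinsics and any distortion apply to the point x, -y, -z); pixel columns grow to the right and rows downward; lengths in m; the calibration is good to about 2 mm. The wrist camera is an equidistant fisheye: a pixel r from the principal point sees the ray r / f radians off the axis. A picture is of the moment at which its call begins: read the wrist's pose just before it. camera_model takes no time and is no camera call.
- ctrl.close_job(): hands the job in, once; it reports no verdict.
The state is a dict: "time": time; "joint_positions": joint angles; "qd": joint speeds; "joint_torque": joint torques, N m; "position": TCP position; "tool_rot": TCP orientation; "ft_force": force on the tool from outside, world axes, zero at the start; "torque": the same for the moment, N m; "grip_width": opening from 0.0 (shut) to 1.0 (fully open).
Only numpy, scipy, OpenCV 4.12 (cv2) and the standard library are available. Lean on these libraries where they do the work, as an engineer would, in place of code of your own. Each camera call takes 0.05 s, during which the arm holds its last target.

### The job

Tap the two thin square plates on the round aluminium setting post (black composite facing on top of the wooden packing plate) until their edges are even all round, then pick the two up together as one pack. Tilt the pack to match the sloping end face of the mallet head in the clamp, lay it flush on that face, centred and with its edges parallel to the head's sides, and finish still gripping it there with a light, steady push. Leave everything else on the bench alone.

Things in the scene. Friction and masses are not known exactly. Their poses are not given: they have to be found in the camera images.
- packing_center (a point): Centre (half-way up) of the lower plate: a loose plywood packing plate, 60 x 60 mm, 10 mm thick, 30 g nominal; axes x, y along its edges, z up through its thickness. It starts flat on the setting post.
- facing_center (a point): Centre (half-way up) of the upper plate: a loose black composite facing, 60 x 60 mm, 10 mm thick, 55 g nominal; x, y along its edges, z up. It starts on the packing plate, out of line by 4 to 6 mm along one edge, up to 6 mm along the other, and turned up to 0.04 rad. Closing a gripper on opposite edges of both plates pushes them even that way; nothing joins them.
- head_face (a point): Centre of the sloping upper end face of the beech mallet head, a square bar 48 x 48 mm, 170 mm long. z is the outward normal of the face (along the head), x and y are parallel to the head's sides. The top leans towards its own -x; the face centre is 185 to 195 mm above the bench. A centred plate overhangs the face by 6 mm all round.
- head (a joint): Lean of the mallet head from upright, 0.2 to 0.42 rad; the clamp holds it rigid. The head is bare for 70 mm below its end face; below that is the steel cradle. On its +x side the toggle's black grip stands 64 to 83 mm out from the head's axis and ends 38 mm below the level of the face.
- stand: Fixed aluminium setting post the plates lie on: a round post 44 mm across, its top 40 mm above the bench, on a round foot 110 mm across and 10 mm thick. Origin at the centre of its underside. The plates overhang the post all round, so fingertips may reach a little below them.
- clamp: Fixed clamp base, 150 x 130 mm plate on the bench with two cheeks 112 mm high, 47 to 57 mm either side of the centre along y; origin at the centre of its underside. The head pivots on the clamp's y axis, 95 mm above the bench; the face centre is 100 mm from the pivot along the head.
- shaft_gauge: Bystander: nickel-plated stepped shaft gauge, standing, 40 mm across its foot, 75 mm tall; origin at the centre of its underside.
- hornbeam_peg: Bystander: tapered hornbeam peg, standing, 26 mm across its foot, 70 mm tall; origin at the centre of its underside.
- face_disc: Bystander: round black composite face disc, 58 mm across, 9 mm thick, lying flat (not part of the job); origin at the centre of its underside.
- glue: Bystander: glue bottle, 52 mm across, 130 mm tall; origin at the centre of its underside.
- wax_tin: Bystander: flat wax tin, 70 mm across, 30 mm tall; origin at the centre of its underside.
- brush: Bystander: wooden-handled brush lying flat; origin on the bench under its stock or middle.
- try_square: Bystander: try square of wood and steel, lying flat; origin on the bench under its stock or middle.
Mind the look-alikes: they are no part of the job. Leave any green, orange or purple look-alike of the part that bears facing_center alone.

How it is judged:
By the outcome, as a careful person would: the job done as asked, in the order asked, and still so for the second after the job is handed in, while the arm keeps its last pose, push and grip.
It also fails if it takes over 48 s, if anything falls off the work surface, if the arm or the gripper's body presses on something with over 40 N, if the wrist force passes 120 N, or if a joint passes its speed limit or range.

## Working session

There is one attempt and no reset: what is moved stays moved. The work goes in short steps, Python scripts to look and compute and a shell command to move; the robot and the scene stay as the last step left them, time stands still between calls to the robot, and variables do not carry over. Pictures are saved under pics/ and viewed, and the job is handed in when it is done.

```bash
mkdir -p pics; ls
python3 - <<'E'
from bench import ctrl
import cv2, numpy as np
s=ctrl.get_state()
for k,v in s.items(): print(k,np.round(v,4))
for n in ["scene","top","wrist"]:
    im=ctrl.get_image(n); cv2.imwrite(f"pics/{n}0.png",im[:,:,::-1])
    m=ctrl.camera_model(n); 
    for k,v in m.items(): print(n,k,np.round(v,4).tolist() if not isinstance(v,str) else v)
E
```

```text
pics
time 0.0
joint_positions [ 1.3101  0.3218 -0.0701  1.4517  0.0226  1.3708 -0.0569]
qd [-0.0004  0.     -0.      0.0003  0.0008 -0.0007 -0.0008]
joint_torque [ 0.00000e+00 -4.91292e+01 -4.04200e-01 -3.12527e+01 -6.40000e-02
  4.39000e-02  2.00000e-04]
position [ 0.1762 -0.6251  0.2215]
tool_rot [ 2.0748  0.2889 -2.0755]
ft_force [ 0.508   0.4972 -1.0191]
torque [ 0.0091 -0.0313 -0.0363]
grip_width 1.0023
scene mtx [[529.7004, 0.0, 312.4847], [0.0, 529.7004, 240.5468], [0.0, 0.0, 1.0]]
scene extrinsics [[-0.302, 0.9532, 0.0138, 0.2082], [-0.7788, -0.255, 0.5731, 0.3685], [0.5498, 0.1624, 0.8194, -1.6956], [0.0, 0.0, 0.0, 1.0]]
top mtx [[622.2888, 0.0, 317.0903], [0.0, 622.2888, 236.8474], [0.0, 0.0, 1.0]]
top extrinsics [[0.0043, -1.0, 0.0016, -0.0323], [0.9929, 0.0045, 0.1188, -0.6309], [-0.1188, 0.001, 0.9929, -1.7854], [0.0, 0.0, 0.0, 1.0]]
wrist mtx [[371.6483, 0.0, 323.4845], [0.0, 371.6483, 237.5795], [0.0, 0.0, 1.0]]
wrist hand_eye [[-0.0004, 0.3022, -0.9532, -0.1618], [1.0, 0.0009, -0.0001, 0.0001], [0.0008, -0.9532, -0.3022, -0.0826], [0.0, 0.0, 0.0, 1.0]]
```

View pics/scene0.png

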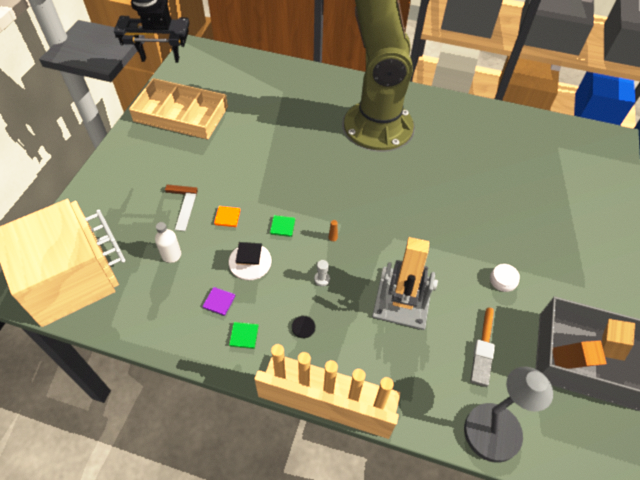

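View pics/top0.png

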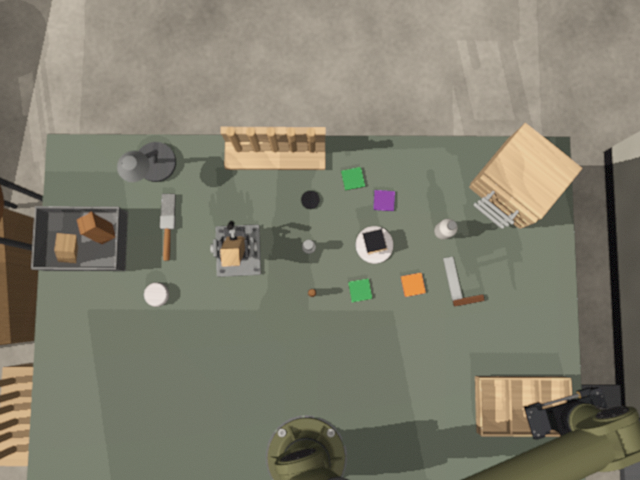

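View pics/wrist0.png

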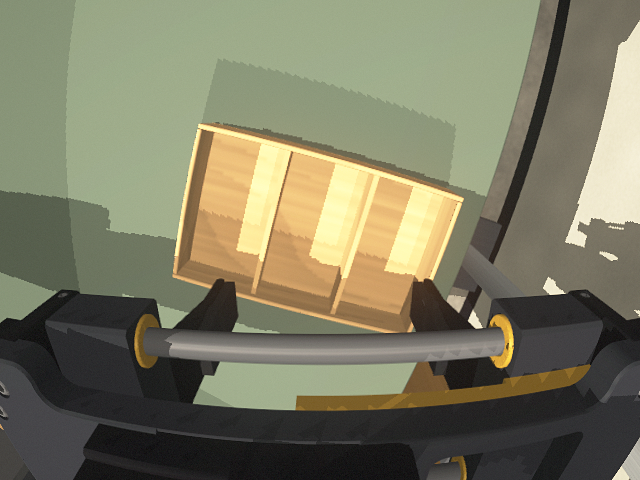

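The scene view shows the black facing on the post at about (249,253). The toggle clamp is at about (408,285), with its head leaning towards the robot. In the top view these are at (375,241) and (232,257). The wrist view shows only the wooden tray. Next I'll take coarse measurements from the top view.

```bash
cat > h.py <<'E'
import numpy as np, cv2
from bench import ctrl
from scipy.spatial.transform import Rotation as R
def tool(s=None):
    s=s or ctrl.get_state(); T=np.eye(4); T[:3,:3]=R.from_rotvec(s["tool_rot"]).as_matrix(); T[:3,3]=s["position"]; return T
def ray(name,px,T=None):
    m=ctrl.camera_model(name); K=np.array(m["mtx"]); px=np.atleast_2d(np.asarray(px,float))
    a=(px[:,0]-K[0,2])/K[0,0]; b=(px[:,1]-K[1,2])/K[1,1]
    if name=="wrist":
        th=np.hypot(a,b); k=np.where(th>1e-9,np.sin(th)/np.maximum(th,1e-9),1)
        d=np.c_[a*k,-b*k,-np.cos(th)]; H=T@np.array(m["hand_eye"])
    else:
        d=np.c_[a,-b,-np.ones(len(a))]; H=np.linalg.inv(np.array(m["extrinsics"]))
    d=d@H[:3,:3].T; return H[:3,3], d/np.linalg.norm(d,axis=1,keepdims=True)
def plane(name,px,z,T=None):
    o,d=ray(name,px,T); return o+d*((z-o[2])/d[:,2])[:,None]
def proj(name,P,T=None):
    m=ctrl.camera_model(name); K=np.array(m["mtx"]); P=np.atleast_2d(P)
    E=np.linalg.inv(T@np.array(m["hand_eye"])) if name=="wrist" else np.array(m["extrinsics"])
    c=P@E[:3,:3].T+E[:3,3]; x,y,z=c[:,0],-c[:,1],-c[:,2]
    if name=="wrist":
        r=np.hypot(x,y); th=np.arctan2(r,z); k=th/np.maximum(r,1e-9); u,v=x*k,y*k
    else: u,v=x/z,y/z
    return np.c_[K[0,0]*u+K[0,2],K[1,1]*v+K[1,2]]
def tri(n1,p1,n2,p2,T1=None,T2=None):
    o1,d1=ray(n1,p1,T1);o2,d2=ray(n2,p2,T2);d1=d1[0];d2=d2[0]
    A=np.c_[d1,-d2]; t=np.linalg.lstsq(A,o2-o1,rcond=None)[0]
    a=o1+d1*t[0];b=o2+d2*t[1]; return (a+b)/2,np.linalg.norm(a-b)
E
python3 - <<'E'
from h import *
im=cv2.imread("pics/top0.png"); 
c=cv2.resize(im[200:300,190:440],None,fx=3.2,fy=3.2,interpolation=cv2.INTER_CUBIC); cv2.imwrite("pics/topc.png",c)
im=cv2.imread("pics/scene0.png")
c=cv2.resize(im[220:340,220:450],None,fx=3.4,fy=3.4,interpolation=cv2.INTER_CUBIC); cv2.imwrite("pics/scenec.png",c)
print(plane("top",[(375,241)],.06),plane("top",[(231,257)],.19),plane("top",[(238,250)],.0))
print(np.round(tool(),3))
E
```

```text
[[ 0.61703188 -0.19699019  0.06      ]] [[0.55754529 0.20045381 0.19      ]] [[0.59498707 0.20615495 0.        ]]
[[-0.     0.271 -0.962  0.176]
 [ 0.001 -0.962 -0.271 -0.625]
 [-1.    -0.001  0.     0.222]
 [ 0.     0.     0.     1.   ]]
```

View pics/topc.png

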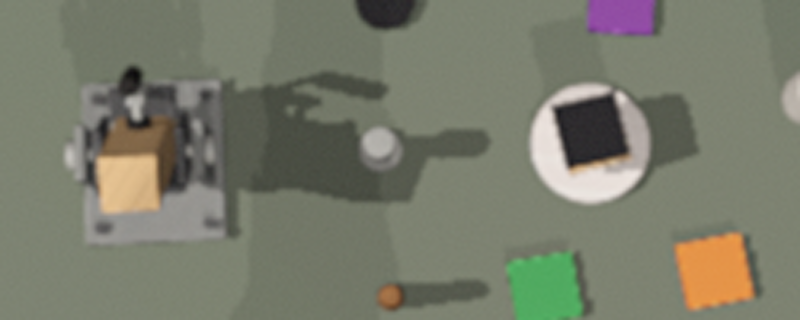

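View pics/scenec.png

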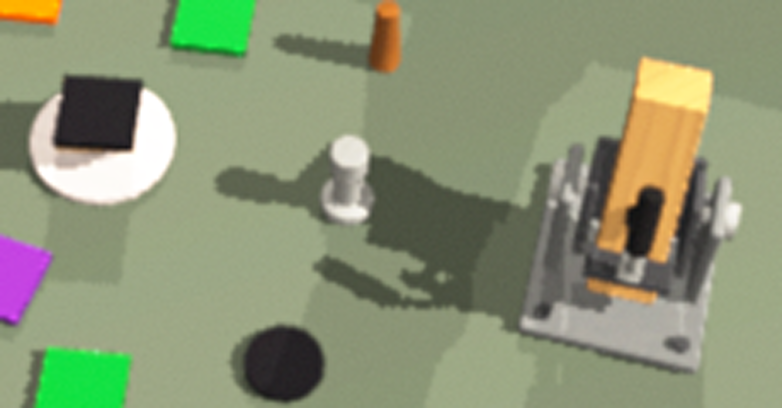

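The wrist is already turned roughly to the plates' yaw (about 14°). I'll move it over the post for an accurate look.

```bash
python3 -m jog '[{"rot":[0,0,0],"travel":[0,-0.075,-0.138],"jaw":-1},{"rot":[0,0,0],"travel":[0,-0.075,-0.138],"jaw":-1},{"rot":[0,0,0],"travel":[0,-0.075,-0.138],"jaw":-1},{"rot":[0,0,0],"travel":[0,-0.075,-0.138],"jaw":-1},{"rot":[0,0,0],"travel":[0,-0.075,-0.138],"jaw":-1},{"rot":[0,0,0],"travel":[0.01,-0.075,-0.138],"jaw":-1},{"rot":[0,0,0],"travel":[0.02,-0.075,-0.138],"jaw":-1},{"rot":[0,0,0],"travel":[0.02,-0.075,-0.138],"jaw":-1}]' 15
python3 -m jog '[{"rot":[0,0,0],"travel":[0.02,-0.075,-0.138],"jaw":-1},{"rot":[0,0,0],"travel":[0.02,-0.075,-0.138],"jaw":-1},{"rot":[0,0,0],"travel":[0.02,-0.075,-0.138],"jaw":-1},{"rot":[0,0,0],"travel":[0.02,-0.075,-0.138],"jaw":-1},{"rot":[0,0,0],"travel":[0.02,-0.075,-0.138],"jaw":-1},{"rot":[0,0,0],"travel":[0,0,0],"jaw":-1},{"rot":[0,0,0],"travel":[0,0,0],"jaw":-1}]'
python3 - <<'E'
from h import *
T=tool(); np.save("T1.npy",T); im=ctrl.get_image("wrist"); cv2.imwrite("pics/w1.png",im[:,:,::-1]); print(T.round(3), ctrl.get_state()["joint_positions"])
E
```

```text
time: 0.95
position: [0.4473, -0.361, 0.2074]
tool_rot: [2.074, 0.286, -2.074]
ft_force: [1.1, -0.4, -1.1]
grip_width: 1.002
time: 1.65
position: [0.6153, -0.1963, 0.1766]
tool_rot: [2.071, 0.291, -2.074]
ft_force: [0.2, -1.0, -0.0]
grip_width: 0.997
[[-0.001  0.275 -0.962  0.615]
 [ 0.001 -0.962 -0.275 -0.196]
 [-1.    -0.001  0.001  0.177]
 [ 0.     0.     0.     1.   ]] [ 0.60386233  0.36791634 -0.42576946  1.51022586  0.15576286  1.29823941
 -1.1346893 ]
```

View pics/w1.png

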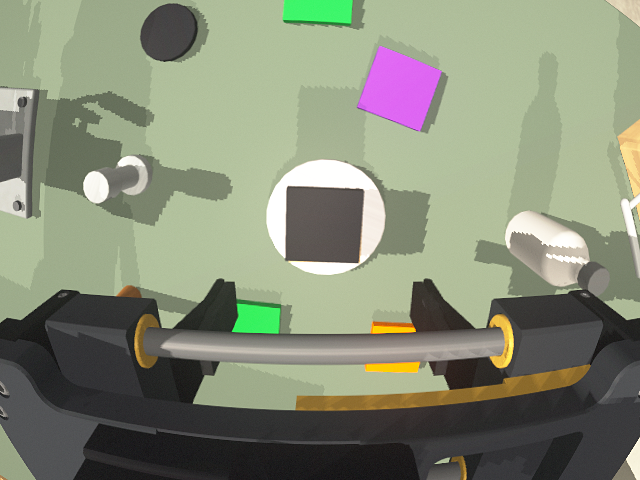

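The wrist view shows the black facing centred at about (325,224) on the round foot, close to square with the jaws. I'll fit its quad next.

```bash
cat > quad.py <<'E'
from h import *
def dark_quad(im,roi,thr=75):
    x0,y0,x1,y1=roi; g=im[y0:y1,x0:x1].max(axis=2); m=(g<thr).astype(np.uint8)
    cs,_=cv2.findContours(m,cv2.RETR_EXTERNAL,cv2.CHAIN_APPROX_NONE); c=max(cs,key=cv2.contourArea)
    r=cv2.minAreaRect(c); b=cv2.boxPoints(r)
    # per-side line refine
    P=c[:,0,:].astype(float); L=[]
    for i in range(4):
        a,d=b[i],b[(i+1)%4]; u=(d-a)/np.linalg.norm(d-a); n=np.array([-u[1],u[0]])
        s=(P-a)@u; q=np.abs((P-a)@n); k=(q<4)&(s>.15*np.linalg.norm(d-a))&(s<.85*np.linalg.norm(d-a))
        f=cv2.fitLine(P[k].astype(np.float32),cv2.DIST_HUBER,0,.01,.01).ravel(); L.append((f[2:],f[:2]))
    C=[]
    for i in range(4):
        p,u=L[i-1];q,v=L[i]; t=np.linalg.solve(np.c_[u,-v],q-p); C.append(p+u*t[0])
    return np.array(C)+[x0,y0], cv2.contourArea(c)
E
python3 - <<'E'
from quad import *
im=cv2.imread("pics/w1.png"); T=np.load("T1.npy")
C,a=dark_quad(im,(250,150,400,290)); print(C.round(1),a)
W=plane("wrist",C,.06,T); print(W.round(4)); 
c=W.mean(0); print("center",c)
for i in range(4):
    e=W[(i+1)%4]-W[i]; print(np.linalg.norm(e).round(4), (np.degrees(np.arctan2(e[1],e[0]))%90).round(2))
print("tool y ang",np.degrees(np.arctan2(T[1,1],T[0,1]))%90)
print("in tool",(np.linalg.inv(T)@np.r_[c,1]).round(4))
# foot
g=im[150:290,250:400]; m=(g.min(axis=2)>185).astype(np.uint8)
cs,_=cv2.findContours(m,cv2.RETR_EXTERNAL,cv2.CHAIN_APPROX_NONE); k=max(cs,key=cv2.contourArea); h=cv2.convexHull(k)[:,0,:]+[250,150]
F=plane("wrist",h,.01,T)[:,:2].astype(np.float32); print("foot",cv2.minEnclosingCircle(F), F.min(0),F.max(0))
cv2.imwrite("pics/w1c.png",cv2.resize(im[150:290,250:400],None,fx=4,fy=4,interpolation=cv2.INTER_CUBIC))
E
```

```text
Traceback (most recent call last):
  File "quad.py", line 11, in dark_quad
    f=cv2.fitLine(P[k].astype(np.float32),cv2.DIST_HUBER,0,.01,.01).ravel(); L.append((f[2:],f[:2]))
      ~~~~~~~~~~~^^^^^^^^^^^^^^^^^^^^^^^^^^^^^^^^^^^^^^^^^^^^^^^^^^
cv2.error: OpenCV(4.12.0) /io/opencv/modules/imgproc/src/linefit.cpp:50: error: (-215:Assertion failed) count > 0 in function 'fitLine2D_wods'
```

```bash
cat > m1.py <<'E'
from quad import *
import sys
def run(f,Tf,roi,out):
    im=cv2.imread(f); T=np.load(Tf)
    C,a=dark_quad(im,roi); print(C.round(1).tolist(),a)
    W=plane("wrist",C,.06,T)
    c=W.mean(0); print("center",c.round(4))
    for i in range(4):
        e=W[(i+1)%4]-W[i]; print(np.linalg.norm(e).round(4), (np.degrees(np.arctan2(e[1],e[0]))%90).round(2))
    print("tool y ang",np.degrees(np.arctan2(T[1,1],T[0,1]))%90)
    print("in tool",(np.linalg.inv(T)@np.r_[c,1]).round(4))
    x0,y0,x1,y1=roi
    cv2.imwrite(out,cv2.resize(im[y0-20:y1+20,x0-20:x1+20],None,fx=4,fy=4,interpolation=cv2.INTER_CUBIC))
E
python3 - <<'E'
from m1 import *
run("pics/w1.png","T1.npy",(272,170,385,272),"pics/w1c.png")
im=cv2.imread("pics/w1.png"); T=np.load("T1.npy")
g=im[150:280,255:395]; m=(g.min(axis=2)>185).astype(np.uint8)
cs,_=cv2.findContours(m,cv2.RETR_EXTERNAL,cv2.CHAIN_APPROX_NONE); k=max(cs,key=cv2.contourArea); h=cv2.convexHull(k)[:,0,:]+[255,150]
F=plane("wrist",h,.01,T)[:,:2].astype(np.float32); print("foot",cv2.minEnclosingCircle(F))
E
```

```text
Traceback (most recent call last):
  File "m1.py", line 5, in run
    C,a=dark_quad(im,roi); print(C.round(1).tolist(),a)
        ~~~~~~~~~^^^^^^^^
  File "quad.py", line 11, in dark_quad
    f=cv2.fitLine(P[k].astype(np.float32),cv2.DIST_HUBER,0,.01,.01).ravel(); L.append((f[2:],f[:2]))
      ~~~~~~~~~~~^^^^^^^^^^^^^^^^^^^^^^^^^^^^^^^^^^^^^^^^^^^^^^^^^^
cv2.error: OpenCV(4.12.0) /io/opencv/modules/imgproc/src/linefit.cpp:50: error: (-215:Assertion failed) count > 0 in function 'fitLine2D_wods'
```

Run:
```python
import cv2,numpy as np
im=cv2.imread("pics/w1.png"); print(im[224,280:370:3].max(1), im[180:270:3,325].max(1))
cv2.imwrite("pics/w1c.png",cv2.resize(im[150:290,250:400],None,fx=4,fy=4,interpolation=cv2.INTER_CUBIC))
```

```text
[255 255 114  95  97  95  95  96  97  97  96  96  95  92  96  94  90  90
  90  92  92  90  91  89  88  88  90 118 249 246] [255 255 255  92  96  97  96  95  94  97  96  93  95  93  94  93  94  92
  93  91  90  90  93  96  91  89  92  80 255 255]
```

View pics/w1c.png

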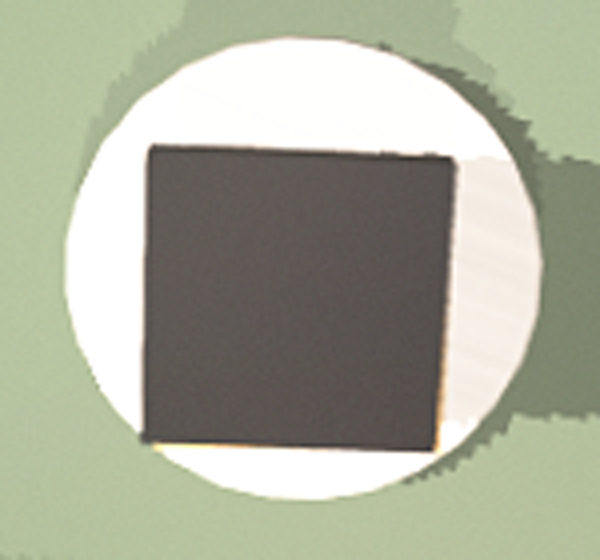

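```bash
sed -i 's/thr=75/thr=140/' quad.py
python3 - <<'E'
from m1 import *
run("pics/w1.png","T1.npy",(278,175,378,272),"pics/w1d.png")
im=cv2.imread("pics/w1.png"); T=np.load("T1.npy")
g=im[150:280,255:395]; m=(g.min(axis=2)>170).astype(np.uint8)
cs,_=cv2.findContours(m,cv2.RETR_EXTERNAL,cv2.CHAIN_APPROX_NONE); k=max(cs,key=cv2.contourArea); h=cv2.convexHull(k)[:,0,:]+[255,150]
F=plane("wrist",h,.01,T)[:,:2].astype(np.float32); print("foot",cv2.minEnclosingCircle(F))
E
```

```text
[[285.4, 259.2], [287.3, 186.5], [363.1, 188.8], [357.8, 262.3]] 5420.5
center [ 0.6194 -0.195   0.06  ]
0.0591 12.79
0.0577 14.11
0.0599 13.47
0.0584 13.26
tool y ang 15.93745652645947
in tool [ 0.1166  0.     -0.0044  1.    ]
foot ((0.6119782328605652, -0.19918107986450195), 0.05544552206993103)
```

Facing: centre (0.619, -0.195), yaw 13.4°. The foot radius comes out at 55.4 mm against 55 given. I'll square the plates' x edges first, with the jaws turned about 90°, so that the final grip runs along y. That leaves the pack able to pivot about the lean axis.

```bash
R='' ; python3 -m jog '[{"rot":[-0.985,0,0],"travel":[0,0,0],"jaw":-1},{"rot":[-0.985,0,0],"travel":[0,0,0],"jaw":-1},{"rot":[-0.985,0,0],"travel":[0,0,0],"jaw":-1},{"rot":[-0.985,0,0],"travel":[0,0,0],"jaw":-1},{"rot":[-0.985,0,0],"travel":[0,0,0],"jaw":-1},{"rot":[-0.985,0,0],"travel":[0,0,0],"jaw":-1},{"rot":[-0.985,0,0],"travel":[0,0,0],"jaw":-1},{"rot":[-0.985,0,0],"travel":[0,0,0],"jaw":-1}]' 15
python3 -m jog '[{"rot":[-0.985,0,0],"travel":[0,0,0],"jaw":-1},{"rot":[-0.985,0,0],"travel":[0,0,0],"jaw":-1},{"rot":[-0.985,0,0],"travel":[0,0,0],"jaw":-1},{"rot":[-0.985,0,0],"travel":[0,0,0],"jaw":-1},{"rot":[-0.985,0,0],"travel":[0,0,0],"jaw":-1},{"rot":[-0.985,0,0],"travel":[0,0,0],"jaw":-1},{"rot":[-0.985,0,0],"travel":[0,0,0],"jaw":-1},{"rot":[-0.985,0,0],"travel":[0,0,0],"jaw":-1}]'
python3 -m jog '[{"rot":[-0.985,0,0],"travel":[0.07,0,0],"jaw":-1},{"rot":[-0.985,0,0],"travel":[0.07,0,0],"jaw":-1},{"rot":[0,0,0],"travel":[0.07,0,0],"jaw":-1},{"rot":[0,0,0],"travel":[0,0,0],"jaw":-1},{"rot":[0,0,0],"travel":[0,0,0],"jaw":-1}]'
python3 - <<'E'
from h import *
T=tool(); np.save("T2.npy",T); im=ctrl.get_image("wrist"); cv2.imwrite("pics/w2.png",im[:,:,::-1]); print(T.round(3), ctrl.get_state()["joint_positions"])
E
```

```text
time: 2.5
position: [0.6136, -0.201, 0.1778]
tool_rot: [1.64, 0.855, -1.643]
ft_force: [-0.8, -0.5, 0.0]
grip_width: 0.996
time: 3.3
position: [0.6137, -0.201, 0.1777]
tool_rot: [1.149, 1.245, -1.152]
ft_force: [-0.9, 0.1, -0.2]
grip_width: 0.998
time: 3.8
position: [0.6142, -0.2, 0.1149]
tool_rot: [1.023, 1.316, -1.025]
ft_force: [-0.3, -0.1, -0.9]
grip_width: 1.001
[[-0.001  0.969  0.246  0.614]
 [-0.001  0.246 -0.969 -0.2  ]
 [-1.    -0.001  0.001  0.115]
 [ 0.     0.     0.     1.   ]] [ 0.77615787  0.46056681 -0.65539612  1.57173463  0.29501315  1.20857288
  0.31531417]
```

View pics/w2.png

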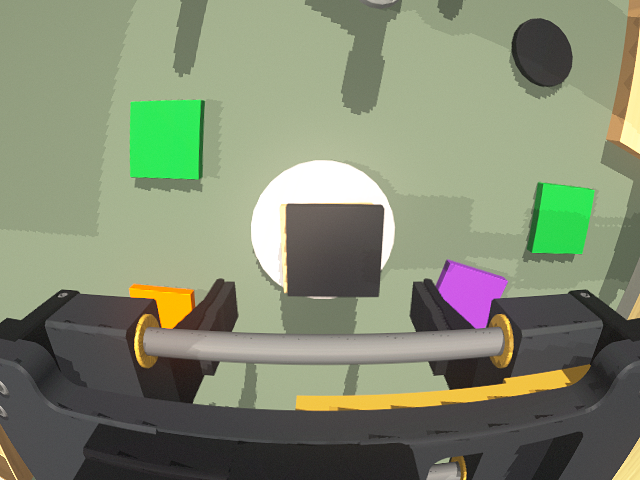

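The facing is at about (333,250), and a strip of the packing plate shows at its left edge (about x=284). I'll measure its offset from the jaw centre.

Run:
```python
from m1 import *
run("pics/w2.png","T2.npy",(276,195,395,305),"pics/w2d.png")
T=np.load("T2.npy"); W=plane("wrist",[(281,206),(283,290)],.05,T); print((np.c_[W,[1,1]]@np.linalg.inv(T).T).round(4))
```

```text
[[300.6, 204.0], [382.8, 204.0], [378.6, 304.0], [271.2, 304.0]] 9278.0
center [ 0.6185 -0.1967  0.06  ]
0.0493 14.38
0.0672 14.86
0.0709 14.2
0.0702 86.89
tool y ang 14.237654874381152
in tool [ 0.0549  0.005  -0.0022  1.    ]
[[ 0.0649 -0.0276 -0.0323  1.    ]
 [ 0.0649 -0.0284  0.0258  1.    ]]
```

View pics/w2d.png

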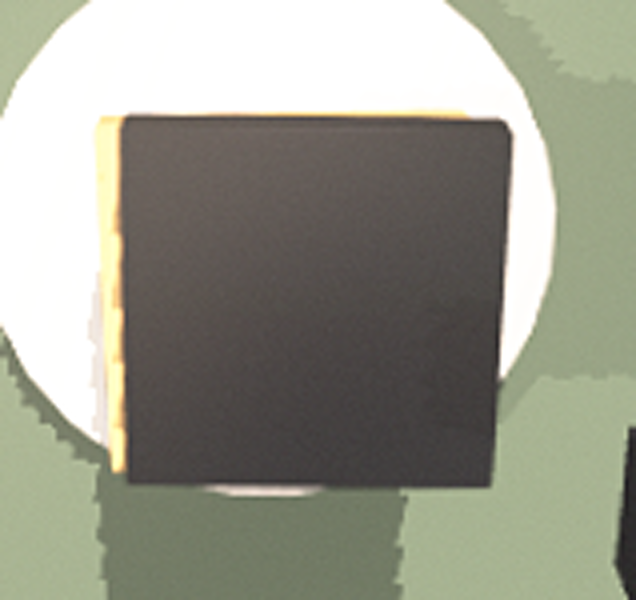

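Run:
```python
from h import *
T=np.load("T2.npy"); I=np.linalg.inv(T).T
C=np.array([(286.8,204.2),(383.5,205.5),(379.2,296.8),(288,296)]); W=plane("wrist",C,.06,T); t=np.c_[W,np.ones(4)]@I; print(t.round(4), t.mean(0).round(4))
W=plane("wrist",[(280.5,204.5),(284,292.5)],.05,T); t=np.c_[W,np.ones(2)]@I; print(t.round(4))
```

```text
[[ 0.0549 -0.0229 -0.0356  1.    ]
 [ 0.0548  0.0352 -0.0349  1.    ]
 [ 0.0549  0.0355  0.0261  1.    ]
 [ 0.0549 -0.0241  0.0253  1.    ]] [ 0.0549  0.0059 -0.0048  1.    ]
[[ 0.0649 -0.0279 -0.0332  1.    ]
 [ 0.0649 -0.0278  0.0277  1.    ]]
```

```bash
python3 -m jog '[{"rot":[0,0,0],"travel":[0,0.01,-0.012],"jaw":-1},{"rot":[0,0,0],"travel":[0.1,0,0],"jaw":-1},{"rot":[0,0,0],"travel":[0.1,0,0],"jaw":-1},{"rot":[0,0,0],"travel":[0.08,0,0],"jaw":-1},{"rot":[0,0,0],"travel":[0,0,0],"jaw":-0.3},{"rot":[0,0,0],"travel":[0,0,0],"jaw":0},{"rot":[0,0,0],"travel":[0,0,0],"jaw":0.5},{"rot":[0,0,0],"travel":[0,0,0],"jaw":0.6}]' 15
python3 -m jog '[{"rot":[0,0,0],"travel":[0,0,0],"jaw":1},{"rot":[0,0,0],"travel":[0,0,0],"jaw":1},{"rot":[0,0,0],"travel":[0,0,0],"jaw":1},{"rot":[0,0,0],"travel":[0,0,0],"jaw":1}]' 15
python3 - <<'E'
from h import *
s=ctrl.get_state();T=tool(s); np.save("T3.npy",T); im=ctrl.get_image("wrist"); cv2.imwrite("pics/w3.png",im[:,:,::-1]); print(T.round(4), s["grip_width"]*87)
E
```

```text
time: 4.65
position: [0.6181, -0.1941, 0.0326]
tool_rot: [1.022, 1.315, -1.021]
ft_force: [-1.3, -1.8, 2.7]
grip_width: 0.725
time: 5.05
position: [0.6178, -0.1943, 0.0324]
tool_rot: [1.022, 1.315, -1.022]
ft_force: [-1.4, -0.3, 6.4]
grip_width: 0.686
[[ 0.0018  0.9687  0.2484  0.6178]
 [-0.0013  0.2484 -0.9687 -0.1943]
 [-1.      0.0014  0.0017  0.0324]
 [ 0.      0.      0.      1.    ]] 59.64702915812282
```

View pics/w3.png

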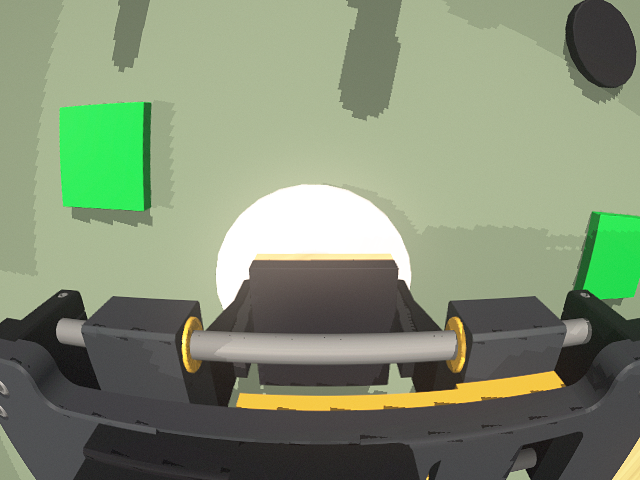

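The plates are even along the first axis, with the jaws stopped at 59.6 mm. I'll open, rise, turn back 90° and look.

```bash
python3 -m jog '[{"rot":[0,0,0],"travel":[0,0,0],"jaw":-0.6},{"rot":[0,0,0],"travel":[0,0,0],"jaw":-1},{"rot":[0,0,0],"travel":[0,0,0],"jaw":-1},{"rot":[0,0,0],"travel":[-0.1,0,0],"jaw":-1},{"rot":[0,0,0],"travel":[-0.13,0,0],"jaw":-1},{"rot":[1,0,0],"travel":[-0.04,0,0],"jaw":-1},{"rot":[1,0,0],"travel":[0,0,0],"jaw":-1},{"rot":[1,0,0],"travel":[0,0,0],"jaw":-1}]' 15
python3 -m jog '[{"rot":[1,0,0],"travel":[0,0,0],"jaw":-1},{"rot":[1,0,0],"travel":[0,0,0],"jaw":-1},{"rot":[1,0,0],"travel":[0,0,0],"jaw":-1},{"rot":[1,0,0],"travel":[0,0,0],"jaw":-1},{"rot":[1,0,0],"travel":[0,0,0],"jaw":-1},{"rot":[1,0,0],"travel":[0,0,0],"jaw":-1},{"rot":[1,0,0],"travel":[0,0,0],"jaw":-1},{"rot":[1,0,0],"travel":[0,0,0],"jaw":-1}]'
python3 -m jog '[{"rot":[1,0,0],"travel":[0,0,0],"jaw":-1},{"rot":[1,0,0],"travel":[0,0,0],"jaw":-1},{"rot":[1,0,0],"travel":[0,0,0],"jaw":-1},{"rot":[1,0,0],"travel":[0,0,0],"jaw":-1},{"rot":[1,0,0],"travel":[0,0,0],"jaw":-1},{"rot":[1,0,0],"travel":[0,0,0],"jaw":-1},{"rot":[1,0,0],"travel":[0,0,0],"jaw":-1},{"rot":[0,0,0],"travel":[0,0,0],"jaw":-1}]'
python3 - <<'E'
from h import *
ctrl.get_image("wrist");T=tool(); np.save("T4.npy",T); im=ctrl.get_image("wrist"); cv2.imwrite("pics/w4.png",im[:,:,::-1]); print(T.round(4), ctrl.get_state()["joint_positions"])
cv2.imwrite("pics/w4c.png",cv2.resize(im[185:315,250:400,::-1],None,fx=4,fy=4,interpolation=cv2.INTER_CUBIC))
E
```

```text
time: 5.9
position: [0.6174, -0.1939, 0.1122]
tool_rot: [1.22, 1.201, -1.219]
ft_force: [0.5, -0.1, -0.1]
grip_width: 0.997
time: 6.7
position: [0.6169, -0.1937, 0.1112]
tool_rot: [1.711, 0.784, -1.712]
ft_force: [-0.1, 0.0, 0.7]
grip_width: 1.0
time: 7.5
position: [0.6169, -0.1937, 0.1112]
tool_rot: [2.087, 0.264, -2.088]
ft_force: [-0.7, 0.2, -0.1]
grip_width: 1.0
[[-4.000e-04  2.505e-01 -9.681e-01  6.169e-01]
 [-0.000e+00 -9.681e-01 -2.505e-01 -1.937e-01]
 [-1.000e+00 -1.000e-04  4.000e-04  1.113e-01]
 [ 0.000e+00  0.000e+00  0.000e+00  1.000e+00]] [ 0.56493522  0.41327343 -0.3846086   1.58208076  0.16384255  1.17853686
 -1.17050041]
```

View pics/w4c.png

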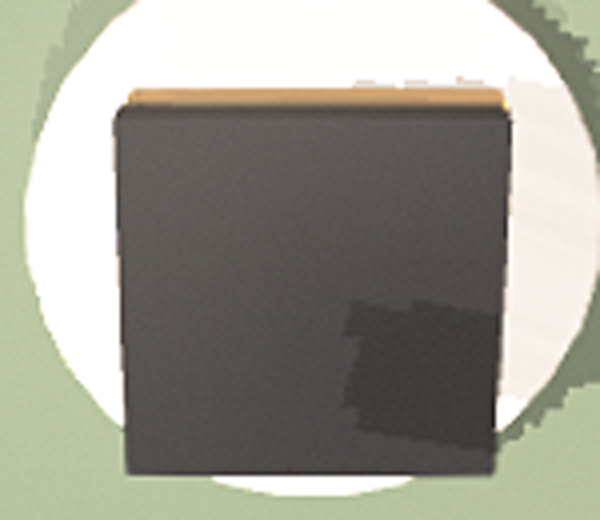

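The crop shows the facing square to the jaws, with the packing plate directly below its far edge. I'll check centring and then grip.

Run:
```python
from h import *
T=np.load("T4.npy"); I=np.linalg.inv(T).T
C=np.array([(116,110),(510,112),(495,473),(127,473)])/4+[250,185]; W=plane("wrist",C,.06,T); t=np.c_[W,np.ones(4)]@I; print(t.round(4), t.mean(0).round(4))
```

```text
[[ 0.0513 -0.0262 -0.0307  1.    ]
 [ 0.0513  0.0322 -0.0303  1.    ]
 [ 0.0513  0.0327  0.0297  1.    ]
 [ 0.0513 -0.0269  0.0295  1.    ]] [ 5.13e-02  2.90e-03 -5.00e-04  1.00e+00]
```

```bash
python3 -m jog '[{"rot":[0,0,0],"travel":[0.06,0.005,-0.002],"jaw":-1},{"rot":[0,0,0],"travel":[0.1,0,0],"jaw":-1},{"rot":[0,0,0],"travel":[0.107,0,0],"jaw":-1},{"rot":[0,0,0],"travel":[0,0,0],"jaw":-1},{"rot":[0,0,0],"travel":[0,0,0],"jaw":-0.3},{"rot":[0,0,0],"travel":[0,0,0],"jaw":0},{"rot":[0,0,0],"travel":[0,0,0],"jaw":0.5},{"rot":[0,0,0],"travel":[0,0,0],"jaw":0.6}]' 15
python3 -m jog '[{"rot":[0,0,0],"travel":[0,0,0],"jaw":1},{"rot":[0,0,0],"travel":[0,0,0],"jaw":1},{"rot":[0,0,0],"travel":[0,0,0],"jaw":1},{"rot":[0,0,0],"travel":[0,0,0],"jaw":1}]' 15
python3 -m jog '[{"rot":[0,0,0],"travel":[0,0,0],"jaw":1},{"rot":[0,0,0],"travel":[0,0,0],"jaw":1}]' 30
python3 - <<'E'
from h import *
s=ctrl.get_state();T=tool(s); np.save("T5.npy",T); im=ctrl.get_image("wrist"); cv2.imwrite("pics/w5.png",im[:,:,::-1]); print(T.round(4), s["grip_width"]*87)
E
```

```text
time: 8.4
position: [0.619, -0.1954, 0.0331]
tool_rot: [2.089, 0.262, -2.085]
ft_force: [0.1, -0.7, -0.1]
grip_width: 0.721
time: 8.8
position: [0.6188, -0.1955, 0.0329]
tool_rot: [2.089, 0.262, -2.085]
ft_force: [-0.3, -0.3, 6.0]
grip_width: 0.687
time: 9.0
position: [0.6188, -0.1955, 0.0328]
tool_rot: [2.089, 0.262, -2.085]
ft_force: [-0.7, -0.2, 6.4]
grip_width: 0.686
[[ 0.0019  0.2487 -0.9686  0.6188]
 [-0.001  -0.9686 -0.2487 -0.1955]
 [-1.      0.0014 -0.0016  0.0328]
 [ 0.      0.      0.      1.    ]] 59.72197329829124
```

View pics/w5.png

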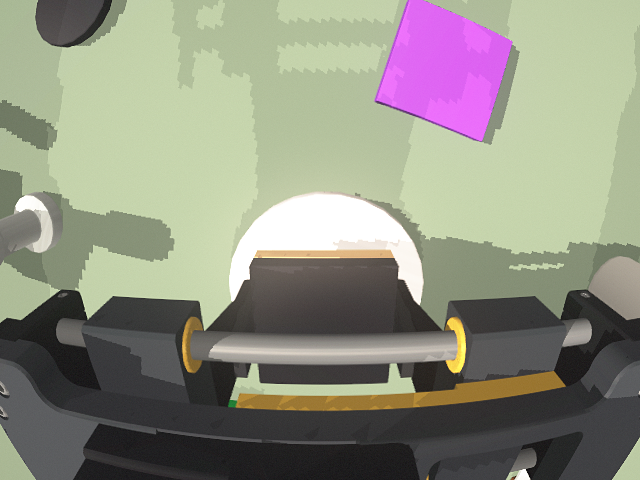

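Both axes are now even, at 59.7 mm and gripped. I'll lift clear and locate the head face.

```bash
python3 -m jog '[{"rot":[0,0,0],"travel":[-0.05,0,0],"jaw":1},{"rot":[0,0,0],"travel":[-0.12,0,0],"jaw":1},{"rot":[0,0,0],"travel":[-0.16,0,0],"jaw":1},{"rot":[0,0,0],"travel":[-0.16,0,0],"jaw":1},{"rot":[0,0,0],"travel":[-0.16,0,0],"jaw":1},{"rot":[0,0,0],"travel":[-0.16,0,0],"jaw":1},{"rot":[0,0,0],"travel":[-0.1,0,0],"jaw":1},{"rot":[0,0,0],"travel":[0,0,0],"jaw":1}]' 30
python3 - <<'E'
from h import *
s=ctrl.get_state();T=tool(s); print(T.round(4),s["grip_width"]*87,s["ft_force"])
im=cv2.imread("pics/scene0.png"); cv2.imwrite("pics/sf.png",cv2.resize(im[225:325,365:445],None,fx=6,fy=6,interpolation=cv2.INTER_CUBIC))
im=cv2.imread("pics/top0.png"); cv2.imwrite("pics/tf.png",cv2.resize(im[215:285,205:275],None,fx=8,fy=8,interpolation=cv2.INTER_CUBIC))
im=ctrl.get_image("wrist"); cv2.imwrite("pics/w6.png",im[:,:,::-1])
E
```

```text
time: 9.85
position: [0.6199, -0.1951, 0.3112]
tool_rot: [2.095, 0.259, -2.076]
ft_force: [0.3, -0.4, -1.3]
grip_width: 0.682
[[ 0.0095  0.2488 -0.9685  0.6199]
 [-0.0028 -0.9685 -0.2488 -0.1951]
 [-1.      0.0051 -0.0085  0.3112]
 [ 0.      0.      0.      1.    ]] 59.34711273696622 [ 0.27408344 -0.42089638 -1.25294675]
```

View pics/sf.png

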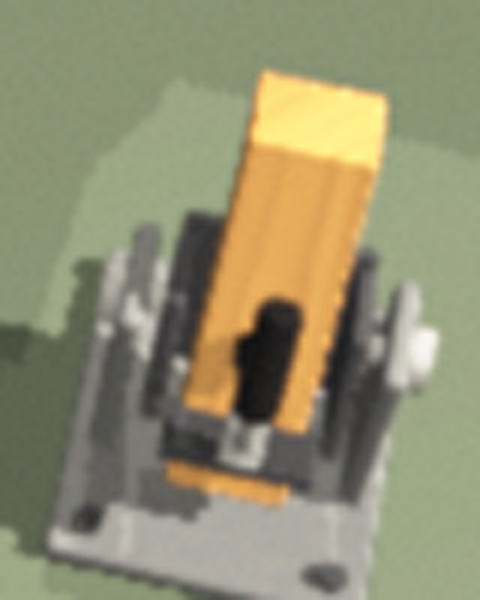

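View pics/tf.png

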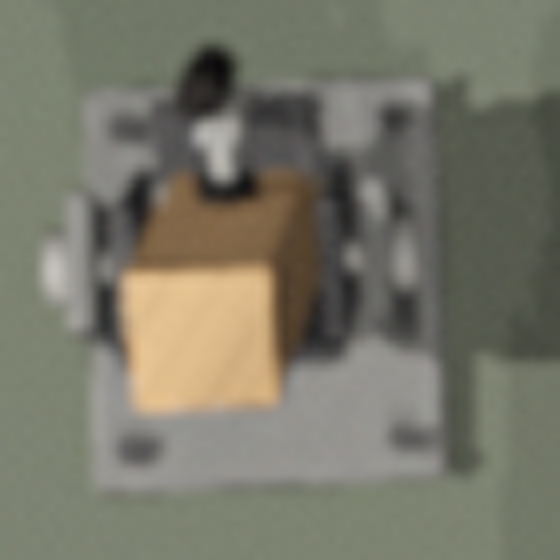

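View pics/w6.png

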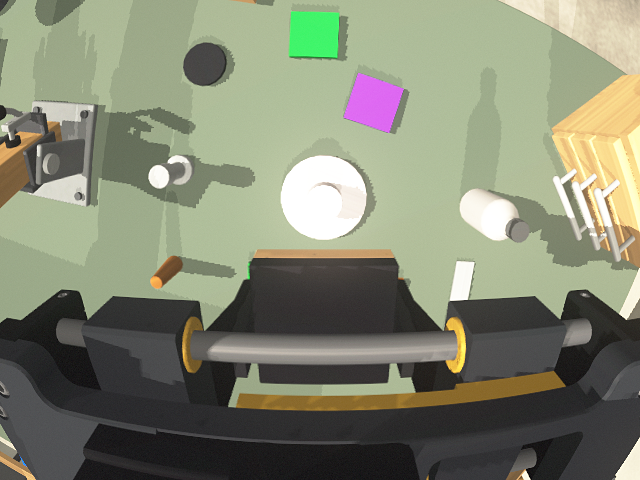

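The pack is held. Next I'll triangulate the face corners: scene crop (262,72), (387,98), (378,170), (247,145), and the matching corners in the top crop.

Run:
```python
from h import *
S=(np.array([(378,170),(247,145),(262,72),(387,98)])+.5)/6-.5+[365,225]
Tt=(np.array([(124,270),(274,266),(283,402),(137,411)])+.5)/8-.5+[205,215]
P=[]
for a,b in zip(Tt,S):
    p,e=tri("top",a,"scene",b); P.append(p); print(p.round(4),round(e,4))
P=np.array(P); c=P.mean(0); print("c",c.round(4))
x=(P[0]+P[1]-P[2]-P[3])/2; y=(P[0]+P[3]-P[1]-P[2])/2; print(np.linalg.norm(x),np.linalg.norm(y)); n=np.cross(x,y); n/=np.linalg.norm(n); print(n, "lean",np.arccos(n[2]), "yaw n",np.degrees(np.arctan2(-n[1],-n[0])), "yaw y",np.degrees(np.arctan2(-y[0],y[1])))
# base plate corners in top, z~.01
B=(np.array([(85,92),(435,80),(443,470),(95,490)])+.5)/8-.5+[205,215]
W=plane("top",B,.008); print(W.round(4),W.mean(0)); 
for i in range(4):
    e=W[(i+1)%4]-W[i]; print(np.linalg.norm(e).round(4),(np.degrees(np.arctan2(e[1],e[0]))%90).round(2))
```

```text
[0.5797 0.2296 0.1993] 0.0017
[0.5815 0.1807 0.1959] 0.0027
[0.5371 0.1789 0.1827] 0.0036
[0.5339 0.2273 0.1825] 0.0028
c [0.5581 0.2041 0.1901]
0.047614210687008024 0.048798603077584754
[-0.31252392 -0.04690376  0.9487512 ] lean 0.32153576467302003 yaw n 8.535278343865333 yaw y 2.9098206414041803
[[0.6656 0.2746 0.008 ]
 [0.6707 0.1442 0.008 ]
 [0.5253 0.139  0.008 ]
 [0.5173 0.2674 0.008 ]] [0.59473433 0.20625851 0.008     ]
0.1305 2.24
0.1456 2.05
0.1286 3.54
0.1485 2.79
```

Face centre is about (0.558, 0.204, 0.190), lean about 0.32 and yaw about 2.7°. The height agrees: 95 + 100·cos 0.32 = 190 mm. I'll move to a standoff along the normal and refine with the wrist camera.

```bash
cat > goto.py <<'E'
from h import *
def target(c,L,psi,off,lat=(0,0)):
    # tool pose whose x=-normal, y=-head y ; off = distance of TCP from face centre along normal
    n=np.array([-np.sin(L)*np.cos(psi),-np.sin(L)*np.sin(psi),np.cos(L)]); x=-n; y=np.array([np.sin(psi),-np.cos(psi),0]); z=np.cross(x,y)
    T=np.eye(4); T[:3,:3]=np.c_[x,y,z]; T[:3,3]=np.array(c)+n*off; return T
def delta(T,Tg):
    d=T[:3,:3].T@(Tg[:3,3]-T[:3,3]); r=R.from_matrix(T[:3,:3].T@Tg[:3,:3]).as_rotvec()
    print("travel first, units",(d/.3).round(4),"mm",(d*1e3).round(2)); print("rot units",(np.degrees(r)/5).round(3))
    d2=Tg[:3,:3].T@(Tg[:3,3]-T[:3,3]); print("travel if after rot, units",(d2/.3).round(4))
E
python3 - <<'E'
from goto import *
delta(tool(),target([.559,.204,.190],.32,np.radians(2.7),.17))
E
```

```text
travel first, units [-0.149  -1.3733  0.0362] mm [ -44.71 -412.     10.85]
rot units [2.327 3.601 0.35 ]
travel if after rot, units [-0.237  -1.3376  0.2533]
```

```bash
python3 -m jog '[{"rot":[0,0,0],"travel":[-0.037,-0.15,0.004],"jaw":1},{"rot":[0,0,0],"travel":[-0.037,-0.15,0.004],"jaw":1},{"rot":[0,0,0],"travel":[-0.037,-0.15,0.004],"jaw":1},{"rot":[0,0,0],"travel":[-0.038,-0.15,0.004],"jaw":1},{"rot":[0,0,0],"travel":[0,-0.15,0.004],"jaw":1},{"rot":[0,0,0],"travel":[0,-0.15,0.004],"jaw":1},{"rot":[0,0,0],"travel":[0,-0.15,0.004],"jaw":1},{"rot":[0,0,0],"travel":[0,-0.15,0.004],"jaw":1}]' 30
python3 -m jog '[{"rot":[0,0,0],"travel":[0,-0.15,0.004],"jaw":1},{"rot":[0,0,0],"travel":[0,-0.023,0],"jaw":1},{"rot":[0.582,0.9,0.0875],"travel":[0,0,0],"jaw":1},{"rot":[0.582,0.9,0.0875],"travel":[0,0,0],"jaw":1},{"rot":[0.582,0.9,0.0875],"travel":[0,0,0],"jaw":1},{"rot":[0.582,0.9,0.0875],"travel":[0,0,0],"jaw":1},{"rot":[0,0,0],"travel":[0,0,0],"jaw":1},{"rot":[0,0,0],"travel":[0,0,0],"jaw":1}]'
python3 - <<'E'
from goto import *
ctrl.get_image("wrist")
s=ctrl.get_state();T=tool(s); np.save("T7.npy",T); im=ctrl.get_image("wrist"); cv2.imwrite("pics/w7.png",im[:,:,::-1]); print(T.round(4),s["joint_positions"].round(2) if hasattr(s["joint_positions"],"round") else s["joint_positions"], s["grip_width"]*87)
delta(T,target([.559,.204,.190],.32,np.radians(2.7),.17))
E
```

```text
time: 10.7
position: [0.5174, 0.1525, 0.3474]
tool_rot: [2.084, 0.263, -2.091]
ft_force: [0.6, 0.5, -0.8]
grip_width: 0.686
time: 11.5
position: [0.5045, 0.2004, 0.3483]
tool_rot: [2.518, 0.059, -1.832]
ft_force: [-0.7, -0.3, -0.6]
grip_width: 0.682
[[ 0.3074  0.0467 -0.9504  0.5052]
 [ 0.0154 -0.9989 -0.0441  0.2004]
 [-0.9515 -0.0011 -0.3078  0.3485]
 [ 0.      0.      0.      1.    ]] [ 0.24 -0.18 -0.65  1.74  0.    1.25 -1.94] 59.592097432076585
travel first, units [-0.0087 -0.0035 -0.0045] mm [-2.6  -1.04 -1.35]
rot units [-0.009  0.082  0.01 ]
travel if after rot, units [-0.0086 -0.0035 -0.0046]
```

View pics/w7.png

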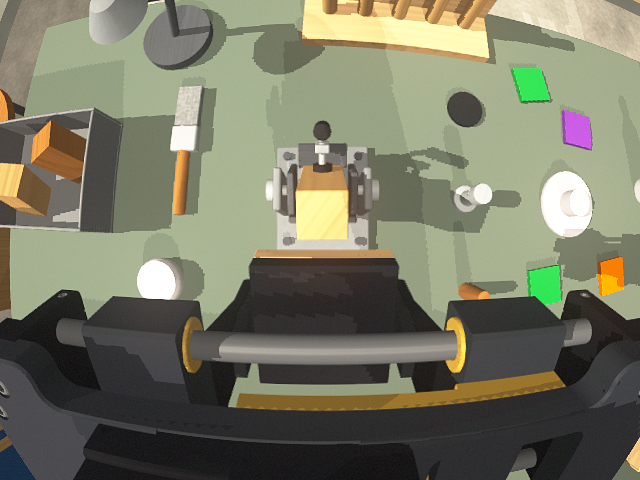

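The face is in view at about (322,215), square to the tool, and the pack edge is at row 250. I'll crop it to locate the corners more finely.

Run:
```python
import cv2
im=cv2.imread("pics/w7.png"); cv2.imwrite("pics/w7c.png",cv2.resize(im[140:255,265:385],None,fx=5,fy=5,interpolation=cv2.INTER_CUBIC))
```

```text
(no output)
```

View pics/w7c.png

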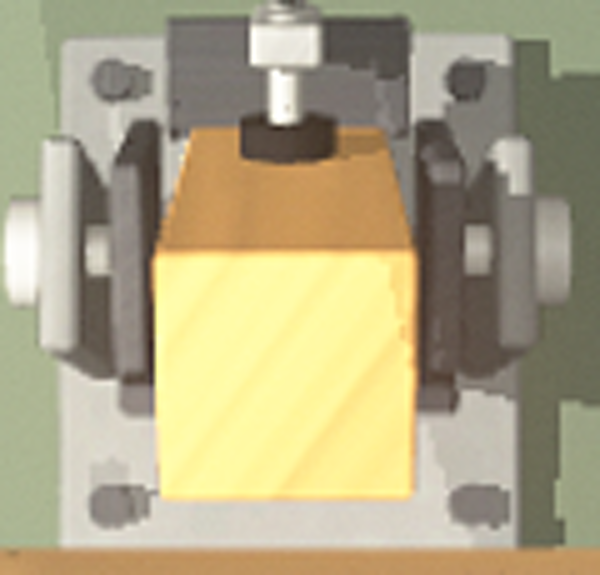

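```bash
cat > face.py <<'E'
from goto import *
def lines_quad(h,b):
    L=[]
    for i in range(4):
        a,d=b[i],b[(i+1)%4]; l=np.linalg.norm(d-a); u=(d-a)/l; n=np.array([-u[1],u[0]])
        s=(h-a)@u; q=np.abs((h-a)@n); k=(q<2.5)&(s>.12*l)&(s<.88*l)
        f=cv2.fitLine(h[k].astype(np.float32),cv2.DIST_HUBER,0,.01,.01).ravel(); L.append((f[2:],f[:2]))
    C=[]
    for i in range(4):
        p,u=L[i-1];q,v=L[i]; t=np.linalg.solve(np.c_[u,-v],q-p); C.append(p+u*t[0])
    return np.array(C)
def pose(C,T):
    # C: corners far+y, far-y, near-y, near+y
    m=ctrl.camera_model("wrist"); H=T@np.array(m["hand_eye"])
    o,d=ray("wrist",C,T); dc=d@H[:3,:3]; q=np.c_[dc[:,0]/-dc[:,2],-dc[:,1]/-dc[:,2]]
    a=.024; obj=np.array([(a,a,0),(a,-a,0),(-a,-a,0),(-a,a,0)],float)
    ok,rv,tv,er=cv2.solvePnPGeneric(obj,q.reshape(-1,1,2),np.eye(3),None,flags=cv2.SOLVEPNP_IPPE)
    F=np.diag([1.,-1,-1]); out=[]
    for r,t,e in zip(rv,tv,er):
        c=H[:3,:3]@(F@t.ravel())+H[:3,3]; Rw=H[:3,:3]@F@cv2.Rodrigues(r)[0]; n=Rw[:,2]
        if n[2]<0: continue
        print("PnP c",c.round(4),"n",n.round(4),"lean",np.arccos(n[2]).round(4),"yaw y",np.degrees(np.arctan2(-Rw[0,1],Rw[1,1])).round(2),"err px",(e*371).round(2)); out.append((c,Rw))
    return out
def onplane(C,T,c,L,psi):
    n=np.array([-np.sin(L)*np.cos(psi),-np.sin(L)*np.sin(psi),np.cos(L)])
    o,d=ray("wrist",C,T); W=o+d*(((c-o)@n)/(d@n))[:,None]
    x=(W[0]+W[1]-W[2]-W[3])/2; y=(W[0]+W[3]-W[1]-W[2])/2
    print("plane c",W.mean(0).round(4),"sizes",np.linalg.norm(x).round(4),np.linalg.norm(y).round(4),"yaw",np.degrees(np.arctan2(-y[0],y[1])).round(2)); return W
def maskface(im,roi):
    x0,y0,x1,y1=roi; g=im[y0:y1,x0:x1].astype(int); m=((g[:,:,2]>225)&(g[:,:,1]>200)&(g[:,:,0]<190)).astype(np.uint8)
    m=cv2.morphologyEx(m,cv2.MORPH_OPEN,np.ones((3,3),np.uint8))
    cs,_=cv2.findContours(m,cv2.RETR_EXTERNAL,cv2.CHAIN_APPROX_NONE); c=max(cs,key=cv2.contourArea)
    return c[:,0,:].astype(float)+[x0,y0]
E
python3 - <<'E'
from face import *
im=cv2.imread("pics/w7.png"); T=np.load("T7.npy")
M=(np.array([(154,250),(416,252),(414,497),(161,498)])+.5)/5-.5+[265,140]
h=maskface(im,(280,180,365,248)); C=lines_quad(h,M); print(C.round(2).tolist()); 
# contour pixel centres lie half a pixel inside
cc=C.mean(0); C=C+np.sign(C-cc)*.5
print(M.round(2).tolist())
for Q in (C,M):
    pose(Q,T)
    for z in (.187,.190,.193): print(z,end=" "); onplane(Q,T,np.array([.559,.204,z]),.32,np.radians(2.7))
E
```

```text
[[296.0, 191.1300048828125], [346.0, 190.74000549316406], [346.0, 238.72999572753906], [296.0, 240.42999267578125]]
[[295.4, 189.6], [347.8, 190.0], [347.4, 239.0], [296.8, 239.2]]
PnP c [0.5563 0.2047 0.1811] n [-0.2989 -0.1046  0.9485] lean 0.3222 yaw y 4.12 err px [0.35]
PnP c [0.557  0.2051 0.1812] n [0.1716 0.0864 0.9814] lean 0.1933 yaw y 3.5 err px [0.43]
0.187 plane c [0.5559 0.2048 0.186 ] sizes 0.0475 0.0472 yaw 3.79
0.19 plane c [0.5557 0.2048 0.1889] sizes 0.047 0.0468 yaw 3.79
0.193 plane c [0.5555 0.2048 0.1919] sizes 0.0466 0.0464 yaw 3.79
PnP c [0.5568 0.2042 0.1834] n [-0.3541  0.0175  0.935 ] lean 0.3624 yaw y 2.38 err px [0.17]
PnP c [0.5577 0.2041 0.1838] n [ 0.2261 -0.0322  0.9736] lean 0.2304 yaw y 2.68 err px [0.67]
0.187 plane c [0.5567 0.2041 0.1862] sizes 0.0471 0.0476 yaw 2.52
0.19 plane c [0.5565 0.2041 0.1892] sizes 0.0467 0.0472 yaw 2.52
0.193 plane c [0.5563 0.204  0.1921] sizes 0.0463 0.0468 yaw 2.52
```

Run:
```python
from face import *
T=np.load("T7.npy")
px=(np.array([(20,249),(98,251),(478,250),(552,250)])+.5)/5-.5+[265,140]
W=plane("wrist",px,.095,T); print(W.round(4)); p=(W[0]+W[3])/2; print(p)
e=W[0]-W[3]; print("yaw",np.degrees(np.arctan2(-e[0],e[1])))
f=np.array([.5565,.2042]); psi=np.radians(2.7); d=(f-p[:2])@[np.cos(psi),np.sin(psi)]; print("dx",d,"lean",np.arcsin(-d/.1))
# top camera: knobs in tf crop (left ~ (57,268)), other pins (375,195)?,(403,255)
q=(np.array([(57,268),(403,258)])+.5)/8-.5+[205,215]; print(plane("top",q,.095))
```

```text
[[0.5903 0.2691 0.095 ]
 [0.5904 0.2505 0.095 ]
 [0.5947 0.1611 0.095 ]
 [0.5957 0.1436 0.095 ]]
[0.59299845 0.20631548 0.095     ]
yaw 2.4902351567496592
dx -0.03655758223242292 lean 0.3742513718610684
[[0.59087819 0.26869059 0.095     ]
 [0.5949808  0.14637326 0.095     ]]
```

Run:
```python
from face import *
T=np.load("T7.npy")
def nrm(name,a,T=None):
    o,d=ray(name,a,T); n=np.cross(d[0],d[1]); return n/np.linalg.norm(n)
w=lambda *p:(np.array(p)+.5)/5-.5+[265,140]; s=lambda *p:(np.array(p)+.5)/6-.5+[365,225]; t=lambda *p:(np.array(p)+.5)/8-.5+[205,215]
N={"wL":nrm("wrist",w((154,250),(190,128)),T),"wR":nrm("wrist",w((416,252),(385,128)),T),
"sL":nrm("scene",s((247,145),(186,405))),"sR":nrm("scene",s((378,170),(307,430))),
"tL":nrm("top",t((124,270),(172,177))),"tR":nrm("top",t((274,266),(315,185)))}
for a,b in [("wL","wR"),("sL","sR"),("tL","tR"),("wL","sL"),("wL","sR"),("wR","sL"),("wR","sR"),("tL","sL"),("tR","sL"),("tR","sR"),("tL","sR"),("wL","tR"),("wR","tL")]:
    d=np.cross(N[a],N[b]); q=np.linalg.norm(d); d/=q; d*=np.sign(d[2]); print(a,b,d.round(3),"lean",np.arctan2(-d[0],d[2]).round(3),"cond",q.round(3))
M=np.array(list(N.values())); d=np.linalg.svd(M)[2][2]; d*=np.sign(d[2]); print("all",d,np.arccos(d[2]))
# top-only centre
C=t((124,270),(274,266),(283,402),(137,411))
m=ctrl.camera_model("top"); 
for z in(.187,.19): print(plane("top",C,z).mean(0))
```

```text
wL wR [-0.377 -0.017  0.926] lean 0.386 cond 0.523
sL sR [-0.241 -0.029  0.97 ] lean 0.244 cond 0.053
tL tR [-0.897  0.401  0.186] lean 1.366 cond 0.027
wL sL [-0.329 -0.031  0.944] lean 0.335 cond 0.261
wL sR [-0.35  -0.025  0.936] lean 0.357 cond 0.209
wR sL [-0.419 -0.031  0.907] lean 0.433 cond 0.284
wR sR [-0.393 -0.023  0.919] lean 0.404 cond 0.333
tL sL [-0.332 -0.031  0.943] lean 0.338 cond 0.477
tR sL [-0.283 -0.03   0.959] lean 0.288 cond 0.466
tR sR [-0.288 -0.027  0.957] lean 0.292 cond 0.419
tL sR [-0.341 -0.025  0.94 ] lean 0.349 cond 0.43
wL tR [-0.235 -0.056  0.97 ] lean 0.237 cond 0.22
wR tL [-0.363 -0.013  0.932] lean 0.372 cond 0.706
all [-0.34106055 -0.01941628  0.93984079] 0.348632379080287
[0.55858786 0.20322549 0.187     ]
[0.55832741 0.20280851 0.19      ]
```

The lean estimates scatter between 0.32 and 0.38, so I'll take a closer, oblique wrist view from the side.

```bash
python3 -m jog '[{"rot":[0,0,0],"travel":[0.06,0.12,0.05],"jaw":1},{"rot":[0,0,0],"travel":[0.06,0.12,0.05],"jaw":1},{"rot":[0,0,0],"travel":[0.06,0.12,0.05],"jaw":1},{"rot":[0,0,0],"travel":[0,0,0],"jaw":1},{"rot":[0,0,0],"travel":[0,0,0],"jaw":1}]' 30
python3 - <<'E'
from goto import *
ctrl.get_image("wrist")
s=ctrl.get_state();T=tool(s); np.save("T8.npy",T); im=ctrl.get_image("wrist"); cv2.imwrite("pics/w8.png",im[:,:,::-1]); print(T.round(4),np.round(s["joint_positions"],2),np.abs(s["qd"]).max())
E
```

```text
time: 12.1
position: [0.4843, 0.0915, 0.2828]
tool_rot: [2.52, 0.059, -1.834]
ft_force: [1.1, 0.8, -0.2]
grip_width: 0.688
[[ 0.309   0.0472 -0.9499  0.4848]
 [ 0.0172 -0.9989 -0.0441  0.0928]
 [-0.9509 -0.0027 -0.3094  0.2839]
 [ 0.      0.      0.      1.    ]] [ 0.24 -0.29 -0.43  1.96 -0.09  1.13 -1.69] 0.026204574478137746
```

View pics/w8.png

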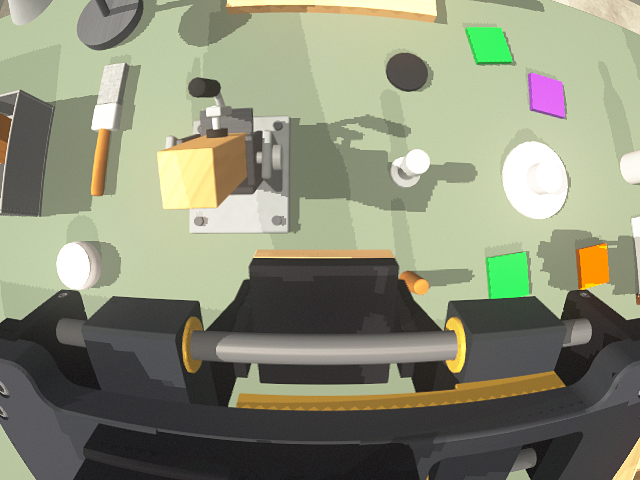

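The face is at about (186,178), seen obliquely. Joint 2 is near its -0.3 limit, so I won't go further towards the base.

Run:
```python
import cv2
im=cv2.imread("pics/w8.png"); cv2.imwrite("pics/w8c.png",cv2.resize(im[110:230,145:300],None,fx=5,fy=5,interpolation=cv2.INTER_CUBIC))
```

```text
(no output)
```

View pics/w8c.png

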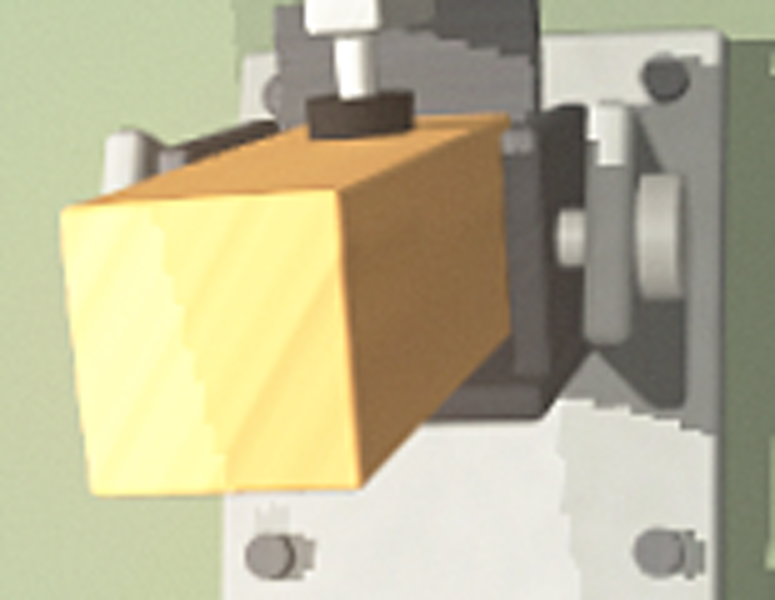

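```bash
cat > m8.py <<'E'
from face import *
T7=np.load("T7.npy");T8=np.load("T8.npy")
w7=lambda *p:(np.array(p)+.5)/5-.5+[265,140]; w8=lambda *p:(np.array(p)+.5)/5-.5+[145,110]
C7=w7((154,250),(416,252),(414,497),(161,498)); C8=w8((61,208),(340,189),(362,489),(92,495))
E
python3 - <<'E'
from m8 import *
pose(C8,T8)
P=[]
for a,b in zip(C7,C8):
    p,e=tri("wrist",a,"wrist",b,T7,T8); P.append(p); print(p.round(4),round(e,4))
P=np.array(P); x=(P[0]+P[1]-P[2]-P[3])/2; y=(P[0]+P[3]-P[1]-P[2])/2; n=np.cross(x,y); n/=np.linalg.norm(n)
print("c",P.mean(0).round(4),np.linalg.norm(x),np.linalg.norm(y),"n",n.round(3),"lean x",np.arctan2(x[2],np.hypot(x[0],x[1])),"yaw",np.degrees(np.arctan2(-y[0],y[1])))
def nrm(a,T):
    o,d=ray("wrist",a,T); n=np.cross(d[0],d[1]); return n/np.linalg.norm(n)
N=dict(a7=nrm(w7((154,250),(190,128)),T7),b7=nrm(w7((416,252),(385,128)),T7),
b8=nrm(w8((340,189),(510,118)),T8),c8=nrm(w8((362,489),(510,335)),T8),a8=nrm(w8((61,208),(305,126)),T8))
import itertools
for i,j in itertools.combinations(N,2):
    d=np.cross(N[i],N[j]);q=np.linalg.norm(d);d*=np.sign(d[2])/q; print(i,j,d.round(3),"lean",np.arctan2(-d[0],d[2]).round(3),q.round(2))
d=np.linalg.svd(np.array(list(N.values())))[2][2]; d*=np.sign(d[2]); print("all",d.round(3),np.arccos(d[2]))
piv,e=tri("wrist",w7((478,250))[0],"wrist",w8((571,238))[0],T7,T8); print("pin",piv,e)
W=plane("wrist",w8((571,238),(660,237)),.095,T8); print(W)
E
```

```text
PnP c [0.5567 0.2051 0.1849] n [-0.3529 -0.0154  0.9355] lean 0.3611 yaw y 2.81 err px [0.03]
PnP c [0.5574 0.2038 0.1852] n [ 0.0902 -0.6593  0.7465] lean 0.7281 yaw y 11.83 err px [1.41]
[0.5776 0.2289 0.1958] 0.0005
[0.5798 0.1816 0.1954] 0.0002
[0.5354 0.1791 0.1794] 0.0004
[0.5331 0.2266 0.1791] 0.0002
c [0.5565 0.2041 0.1874] 0.04740401325482203 0.04745099533177968 n [-0.344 -0.018  0.939] lean x 0.35200973640338795 yaw 2.7092288037691756
a7 b7 [-0.377 -0.017  0.926] lean 0.386 0.52
a7 b8 [-0.356 -0.023  0.934] lean 0.364 0.8
a7 c8 [-0.361 -0.022  0.932] lean 0.369 0.49
a7 a8 [-0.362 -0.021  0.932] lean 0.371 0.86
b7 b8 [-0.36  -0.012  0.933] lean 0.369 1.0
b7 c8 [-0.368 -0.014  0.93 ] lean 0.377 0.88
b7 a8 [-0.364 -0.013  0.931] lean 0.373 1.0
b8 c8 [-0.354 -0.029  0.935] lean 0.362 0.4
b8 a8 [-0.375  0.027  0.927] lean 0.385 0.11
c8 a8 [-0.363 -0.02   0.932] lean 0.371 0.5
all [-0.363 -0.017  0.932] 0.37185962709496406
pin [0.59302139 0.16213441 0.1046921 ] 0.0007311706380417869
[[0.59480844 0.16408085 0.095     ]
 [0.5954566  0.14569879 0.095     ]]
```

The wrist measurements now agree: centre (0.5566, 0.2043, 0.188), lean 0.365, yaw 2.7°. The expected height for that lean is 188.4 mm. Next I'll go to a standoff on the normal.

```bash
cat > fin.py <<'E'
from goto import *
def tg(off,c=(.5566,.2043,.1884),L=.365,psi=np.radians(2.7),dz=.0007):
    Tg=target(c,L,psi,off); Tg[:3,3]-=Tg[:3,2]*dz; return Tg
E
python3 - <<'E'
from fin import *
s=ctrl.get_state(); print(np.round(s["joint_positions"],3)); delta(tool(),tg(.06))
E
```

```text
[ 0.243 -0.29  -0.434  1.962 -0.086  1.132 -1.692]
travel first, units [ 0.1846 -0.3573 -0.1365] mm [  55.38 -107.2   -40.96]
rot units [0.004 0.567 0.031]
travel if after rot, units [ 0.1902 -0.3579 -0.1271]
```

```bash
python3 -m jog '[{"rot":[0,0,0],"travel":[0.0,-0.12,-0.046],"jaw":1},{"rot":[0,0,0],"travel":[0.0,-0.12,-0.046],"jaw":1},{"rot":[0,0,0],"travel":[0.0,-0.117,-0.045],"jaw":1},{"rot":[0.004,0.28,0.015],"travel":[0.06,0,0],"jaw":1},{"rot":[0,0.287,0.016],"travel":[0.06,0,0],"jaw":1},{"rot":[0,0,0],"travel":[0.065,0,0],"jaw":1},{"rot":[0,0,0],"travel":[0,0,0],"jaw":1},{"rot":[0,0,0],"travel":[0,0,0],"jaw":1}]' 30
python3 - <<'E'
from fin import *
ctrl.get_image("wrist")
s=ctrl.get_state();T=tool(s); np.save("T9.npy",T); im=ctrl.get_image("wrist"); cv2.imwrite("pics/w9.png",im[:,:,::-1]); im=ctrl.get_image("scene"); cv2.imwrite("pics/s9.png",cv2.resize(im[150:330,300:500,::-1],None,fx=4,fy=4)[:600,:800])
print(np.round(s["joint_positions"],3),s["ft_force"],s["torque"]); delta(T,tg(.06))
E
```

```text
time: 13.0
position: [0.5369, 0.203, 0.245]
tool_rot: [2.565, 0.06, -1.767]
ft_force: [-0.1, -0.1, -0.5]
grip_width: 0.682
[ 0.204 -0.101 -0.663  1.898  0.101  0.99  -2.033] [ 0.16132169  0.3001972  -1.84609801] [-0.03080665  0.47987976  0.01628818]
travel first, units [ 0.0014 -0.0014  0.0053] mm [ 0.43 -0.41  1.6 ]
rot units [-0.007 -0.01   0.001]
travel if after rot, units [ 0.0014 -0.0014  0.0053]
```

View pics/w9.png

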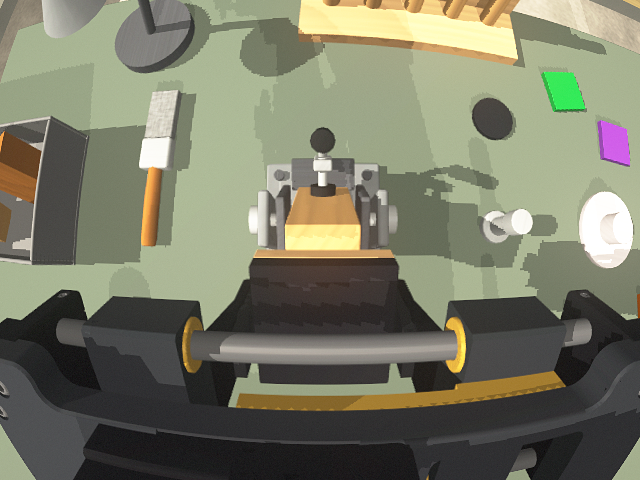

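View pics/s9.png

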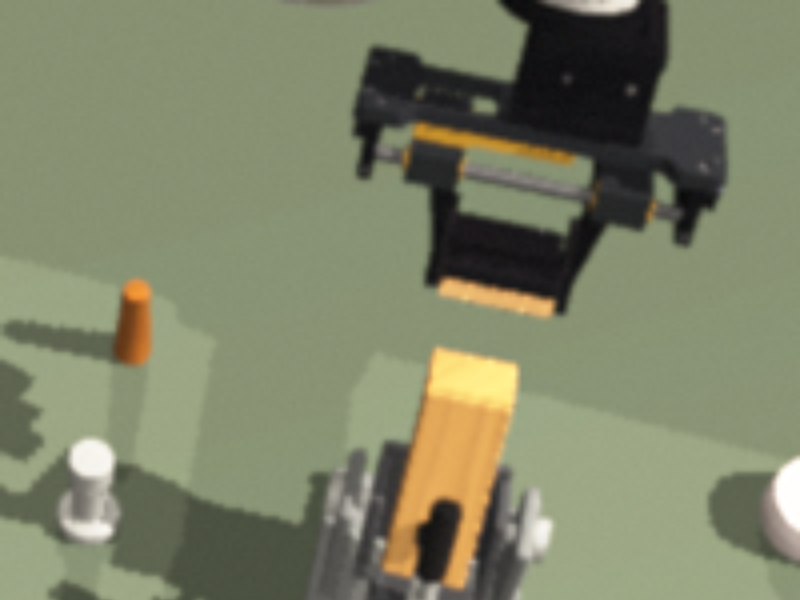

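The wrist view shows the pack's wooden edge at about row 254, centred over the head (columns 252–395). I'll check the pack's position in the hand by projecting its corners.

Run:
```python
from fin import *
T=np.load("T9.npy")
for x in(-.0072,-.0272):
  P=np.array([(x,-.03,.0007-.03,1),(x,.03,.0007-.03,1)])@T.T; print(x,proj("wrist",P[:,:3],T).round(1))
c=tg(0); Tf=target([.5566,.2043,.1884],.365,np.radians(2.7),0)
F=np.array([(0,-.024,-.024,1),(0,.024,-.024,1)])@Tf.T; print("face far",proj("wrist",F[:,:3],T).round(1))
im=cv2.imread("pics/w9.png"); cv2.imwrite("pics/w9c.png",cv2.resize(im[180:280,240:410],None,fx=4.7,fy=4.7,interpolation=cv2.INTER_CUBIC))
```

```text
-0.0072 [[255.4 246.5]
 [390.1 246.4]]
-0.0272 [[246.8 262.9]
 [398.6 262.8]]
face far [[283.7 222.9]
 [360.7 222.8]]
```

View pics/w9c.png

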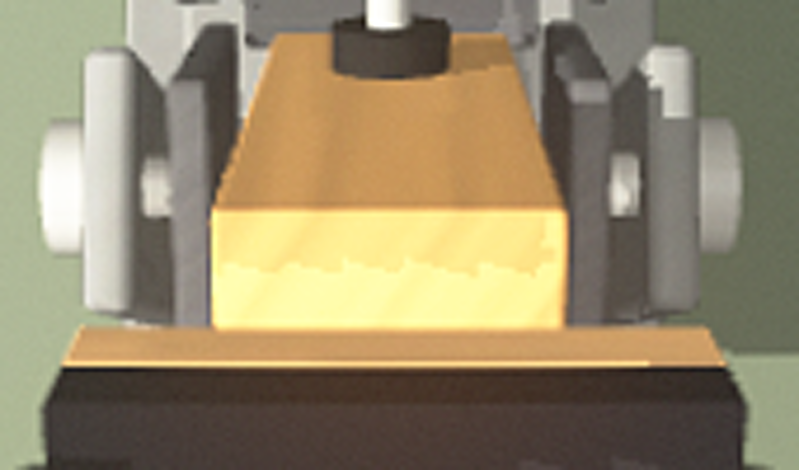

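Run:
```python
from fin import *
for n in "w5 w6 w7 w8 w9".split():
    im=cv2.imread(f"pics/{n}.png"); c=im[244:275,318:332].mean(1).astype(int); print(n,c[:,2].tolist())
T5=np.load("T5.npy")
for x in(-.0072,-.0272):
  P=np.array([(x,-.03,.0007-.03,1),(x,.03,.0007-.03,1)])@T5.T; print(x,proj("wrist",P[:,:3],T5).round(1))
```

```text
w5 [255, 255, 255, 255, 255, 255, 245, 224, 224, 224, 224, 223, 221, 255, 156, 98, 103, 104, 102, 101, 100, 100, 102, 104, 102, 101, 100, 99, 98, 97, 96]
w6 [188, 187, 187, 186, 186, 196, 200, 201, 200, 199, 200, 199, 199, 216, 104, 74, 76, 77, 75, 75, 74, 72, 80, 82, 77, 75, 74, 72, 72, 72, 70]
w7 [217, 217, 217, 217, 218, 208, 198, 193, 193, 191, 192, 192, 186, 194, 91, 64, 67, 67, 66, 65, 65, 65, 73, 73, 72, 71, 70, 72, 71, 68, 64]
w8 [175, 175, 174, 174, 173, 190, 212, 217, 215, 213, 213, 214, 208, 255, 125, 41, 49, 50, 50, 49, 49, 51, 64, 65, 65, 65, 65, 65, 65, 65, 65]
w9 [255, 255, 255, 255, 255, 255, 233, 204, 205, 204, 205, 202, 197, 255, 122, 66, 71, 72, 72, 71, 71, 71, 79, 80, 79, 79, 78, 78, 76, 77, 76]
-0.0072 [[255.4 246.5]
 [390.1 246.4]]
-0.0272 [[246.8 262.9]
 [398.6 262.8]]
```

Run:
```python
from fin import *
T=np.load("T4.npy"); I=np.linalg.inv(T).T
im=cv2.imread("pics/w4.png"); print("rows",im[203:222,318:332].mean(1)[:,2].astype(int).tolist(), im[296:310,318:332].mean(1).astype(int).tolist())
cx,cy=0,0
# predicted rows in T4 for the pack centred at tool z=-0.0007 (from squeeze pose), facing top z=.06, interface .05, bottom .04
p3=np.load("T3.npy")[:3,3]
zc=(p3-T[:3,3])@T[:3,2]; print("zc",zc)
for h in(.04,.05,.06):
    t=np.array([(T[2,3]-h,0.,zc-.03,1),(T[2,3]-h,0.,zc+.03,1)])@T.T; print(h,proj("wrist",t[:,:3],T).round(1))
```

```text
rows [255, 255, 255, 255, 212, 205, 196, 168, 119, 84, 88, 94, 102, 100, 99, 99, 99, 97, 97] [[73, 74, 78], [73, 74, 78], [73, 74, 79], [73, 74, 79], [73, 74, 79], [72, 74, 79], [69, 70, 76], [58, 60, 64], [255, 255, 255], [255, 255, 255], [255, 255, 255], [255, 255, 255], [249, 253, 254], [151, 190, 176]]
zc -0.0007929473062198576
0.04 [[322.9 204.6]
 [323.  289.5]]
0.05 [[322.8 208.1]
 [323.  295.9]]
0.06 [[322.8 211.9]
 [322.9 302.8]]
```

The pack hasn't moved in the hand, but the wrist camera shows about a 1–1.5 mm offset against known geometry. I'll fit a small hand-eye correction from the pack, whose position I know, and redo the face measurement.

```bash
cat > he.py <<'E'
from m8 import *
from fin import tg
from scipy.optimize import least_squares
T9=np.load("T9.npy");T4=np.load("T4.npy")
s=lambda k,o,*p:(np.array(p,float)+.5)/k-.5+np.array(o)
HE=np.array(ctrl.camera_model("wrist")["hand_eye"]);K=np.array(ctrl.camera_model("wrist")["mtx"])
def he(p):
    D=np.eye(4);D[:3,:3]=R.from_rotvec(p[3:6]).as_matrix(); H=HE.copy(); H[:3,:3]=D[:3,:3]@HE[:3,:3]; H[:3,3]+=p[:3]; return H
def pj(P,H): # P in tool coords
    E=np.linalg.inv(H); c=P@E[:3,:3].T+E[:3,3]; x,y,z=c[:,0],-c[:,1],-c[:,2]; r=np.hypot(x,y);k=np.arctan2(r,z)/r; return np.c_[K[0,0]*x*k+K[0,2],K[1,1]*y*k+K[1,2]]
zh=.0007
o9=s(4.7,(240,180),(84,327),(708,327),(62,366),(728,366)); P9=np.array([(-.0072,-.03,zh-.03),(-.0072,.03,zh-.03),(-.0172,-.03,zh-.03),(-.0172,.03,zh-.03)])
o4=s(4,(250,185),(118,124),(509,125),(495,474),(127,474)); h=T4[2,3]-.06; z4=-.0008
def P4(yc): return np.array([(h,yc-.03,z4-.03),(h,yc+.03,z4-.03),(h,yc+.03,z4+.03),(h,yc-.03,z4+.03)])
# unknown: face c (3), lean, psi
A=.024; F=np.array([(A,A),(A,-A),(-A,-A),(-A,A)])
def facepts(c,L,psi):
    n=np.array([-np.sin(L)*np.cos(psi),-np.sin(L)*np.sin(psi),np.cos(L)]); y=np.array([-np.sin(psi),np.cos(psi),0]); x=np.cross(y,n); return c+F[:,:1]*x+F[:,1:]*y
o9f=s(4.7,(240,180),(213,208),(566,208))
def tt(P,T): return (P-T[:3,3])@T[:3,:3]
def res(p,full=False):
    H=he(p); fp=facepts(p[7:10],p[10],p[11])
    r=[pj(P9,H)-o9, pj(P4(p[6]),H)-o4, pj(tt(fp,T7),H)-C7, pj(tt(fp,T8),H)-C8, (pj(tt(fp,T9),H)-0)[:2]-o9f]
    if full: return r
    pr=[(p[9]-(.095+.1*np.cos(p[10])))/.001]
    return np.r_[np.concatenate([a.ravel() for a in r])/.5, p[:3]/.002, p[3:6]/.004, pr]
p0=np.r_[np.zeros(6),.003,.5566,.2043,.1884,.365,np.radians(2.7)]
if __name__=="__main__":
    f=least_squares(res,p0,x_scale=np.r_[[.001]*3,[.003]*3,.001,[.001]*3,.01,.01]); p=f.x
    print("dt mm",(p[:3]*1e3).round(2),"rot",p[3:6].round(4),"yc",p[6].round(4)); print("face",p[7:10].round(4),"lean",p[10].round(4),"yaw",np.degrees(p[11]).round(2))
    sd=np.sqrt(np.diag(np.linalg.inv(f.jac.T@f.jac))); print("sd",sd[7:].round(4))
    for r in res(p,True): print(r.round(1).tolist())
    np.save("face.npy",p)
E
python3 he.py
```

```text
dt mm [-1.93 -0.52 -2.48] rot [-0.0008 -0.0018  0.0001] yc 0.0026
face [0.5576 0.2047 0.1889] lean 0.3707 yaw 2.71
sd [0.0003 0.0004 0.0007 0.0149 0.0046]
[[-0.1, 0.4], [-0.2, 0.4], [0.8, -0.1], [-0.5, -0.1]]
[[-1.2, -1.0], [1.0, -1.2], [-0.1, 0.6], [0.4, 0.7]]
[[-0.4, 0.3], [0.3, -0.2], [-0.3, 0.3], [-0.5, 0.2]]
[[0.1, -0.2], [0.5, 0.1], [0.6, 0.2], [0.2, 0.1]]
[[-0.8, -0.2], [0.5, -0.3]]
```

With the correction the face is at (0.5576, 0.2047, 0.1885), lean 0.368, with residuals mostly under 1 px. I'll move in to 19 mm clearance.

```bash
sed -i 's/c=(.5566,.2043,.1884),L=.365/c=(.5576,.2047,.1885),L=.368/' fin.py; python3 -c "
from fin import *
delta(tool(),tg(.06)); delta(tool(),tg(.012))"
```

```text
travel first, units [ 0.0031 -0.0037  0.0032] mm [ 0.93 -1.12  0.95]
rot units [-0.012  0.014 -0.005]
travel if after rot, units [ 0.0031 -0.0037  0.0032]
travel first, units [ 0.1631 -0.0038  0.003 ] mm [48.93 -1.14  0.89]
rot units [-0.012  0.014 -0.005]
travel if after rot, units [ 0.1631 -0.0037  0.0032]
```

```bash
python3 -m jog '[{"rot":[-0.01,0.014,-0.005],"travel":[0.05,-0.0038,0.003],"jaw":1},{"rot":[0,0,0],"travel":[0.06,0,0],"jaw":1},{"rot":[0,0,0],"travel":[0.053,0,0],"jaw":1},{"rot":[0,0,0],"travel":[0,0,0],"jaw":1},{"rot":[0,0,0],"travel":[0,0,0],"jaw":1}]' 30
python3 - <<'E'
from fin import *
ctrl.get_image("wrist")
s=ctrl.get_state();T=tool(s); np.save("T10.npy",T); im=ctrl.get_image("wrist"); cv2.imwrite("pics/w10.png",im[:,:,::-1]); cv2.imwrite("pics/w10c.png",cv2.resize(im[180:280,240:410,::-1],None,fx=4.7,fy=4.7,interpolation=cv2.INTER_CUBIC))
print(np.round(s["joint_positions"],3),s["ft_force"],s["torque"]); delta(T,tg(.012))
E
```

```text
time: 13.65
position: [0.5531, 0.2037, 0.1977]
tool_rot: [2.565, 0.059, -1.766]
ft_force: [0.4, -0.1, -1.1]
grip_width: 0.689
[ 0.201 -0.02  -0.682  1.934  0.179  0.897 -2.095] [ 1.08813821  0.24649094 -0.54266405] [ 0.04077947  0.5025257  -0.00769999]
travel first, units [-0.0037 -0.0018 -0.0036] mm [-1.12 -0.55 -1.07]
rot units [-0.005  0.023 -0.006]
travel if after rot, units [-0.0037 -0.0018 -0.0036]
```

View pics/w10c.png

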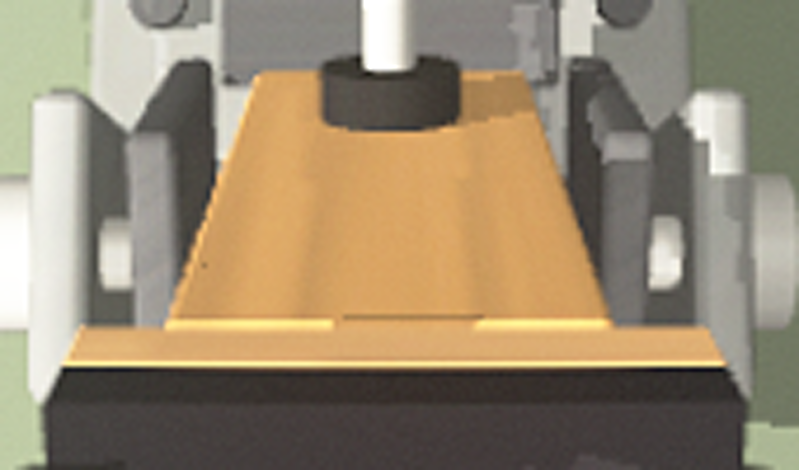

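Run:
```python
from he import *
p=np.load("face.npy"); T=np.load("T10.npy"); H=he(p)
obs=s(4.7,(240,180),(165,319),(612,319)); print("obs",obs.round(1))
for c,L in (((.5576,.2047,.1885),.368),((.5576,.2047,.1889),.371),((.5566,.2047,.1885),.368),((.5586,.2047,.1885),.368)):
    print(c,pj(tt(facepts(np.array(c),L,np.radians(2.7)),T),H)[:2].round(1))
```

```text
obs [[274.7 247.5]
 [369.8 247.5]]
(0.5576, 0.2047, 0.1885) [[274.6 246.9]
 [370.5 246.8]]
(0.5576, 0.2047, 0.1889) [[274.5 246.9]
 [370.6 246.8]]
(0.5566, 0.2047, 0.1885) [[274.5 248.9]
 [370.4 248.8]]
(0.5586, 0.2047, 0.1885) [[274.7 244.9]
 [370.6 244.8]]
```

The redone face estimate predicts this view to within about 0.7 px. I'll trim sideways and then go down in stages, watching the force.

```bash
python3 -m jog '[{"rot":[-0.005,0.023,-0.006],"travel":[0,-0.002,-0.003],"jaw":1},{"rot":[0,0,0],"travel":[0.02,0,0],"jaw":1},{"rot":[0,0,0],"travel":[0.02,0,0],"jaw":1},{"rot":[0,0,0],"travel":[0,0,0],"jaw":1},{"rot":[0,0,0],"travel":[0,0,0],"jaw":1},{"rot":[0,0,0],"travel":[0,0,0],"jaw":1}]' 30
python3 - <<'E'
from fin import *
s=ctrl.get_state(); T=tool(s); n=-T[:3,0]; print("fn",np.array(s["ft_force"])@n); delta(T,tg(-.0072,c=(.5574,.2047,.1885)))
E
```

```text
time: 14.35
position: [0.5584, 0.2046, 0.1874]
tool_rot: [2.568, 0.06, -1.762]
ft_force: [0.0, -0.1, -0.9]
grip_width: 0.689
fn -0.8307911414492486
travel first, units [ 0.0195 -0.0006 -0.0006] mm [ 5.86 -0.17 -0.17]
rot units [ 0.     0.002 -0.004]
travel if after rot, units [ 0.0195 -0.0006 -0.0006]
```

```bash
python3 -m jog '[{"rot":[0,0,0],"travel":[0.006,-0.0005,-0.0005],"jaw":1},{"rot":[0,0,0],"travel":[0.006,0,0],"jaw":1},{"rot":[0,0,0],"travel":[0.003,0,0],"jaw":1},{"rot":[0,0,0],"travel":[0,0,0],"jaw":1},{"rot":[0,0,0],"travel":[0,0,0],"jaw":1}]' 30
python3 -m jog '[{"rot":[0,0,0],"travel":[0.0025,0,0],"jaw":1},{"rot":[0,0,0],"travel":[0,0,0],"jaw":1},{"rot":[0,0,0],"travel":[0,0,0],"jaw":1}]' 30
python3 - <<'E'
from fin import *
s=ctrl.get_state(); T=tool(s); n=-T[:3,0]; print("fn",np.array(s["ft_force"])@n,s["torque"]); delta(T,tg(-.0072,c=(.5574,.2047,.1885)))
E
```

```text
time: 14.85
position: [0.5601, 0.2047, 0.1832]
tool_rot: [2.567, 0.06, -1.762]
ft_force: [-0.5, 0.1, -0.8]
grip_width: 0.688
time: 15.15
position: [0.5603, 0.2048, 0.1825]
tool_rot: [2.567, 0.06, -1.762]
ft_force: [0.0, -0.2, -0.9]
grip_width: 0.687
fn -0.8524541885451595 [-0.011241    0.5396243  -0.02279353]
travel first, units [ 0.0019 -0.0002 -0.0005] mm [ 0.56 -0.05 -0.14]
rot units [ 0.001  0.003 -0.005]
travel if after rot, units [ 0.0019 -0.0002 -0.0005]
```

```bash
python3 -m jog '[{"rot":[0,0,0],"travel":[0.002,0,0],"jaw":1},{"rot":[0,0,0],"travel":[0,0,0],"jaw":1},{"rot":[0,0,0],"travel":[0,0,0],"jaw":1}]' 30
python3 -m jog '[{"rot":[0,0,0],"travel":[0.002,0,0],"jaw":1},{"rot":[0,0,0],"travel":[0,0,0],"jaw":1},{"rot":[0,0,0],"travel":[0,0,0],"jaw":1}]' 30
python3 - <<'E'
from fin import *
s=ctrl.get_state(); T=tool(s); np.save("T11.npy",T);n=-T[:3,0]; print("fn",np.array(s["ft_force"])@n,s["torque"]); delta(T,tg(-.0072,c=(.5574,.2047,.1885)))
im=ctrl.get_image("wrist"); cv2.imwrite("pics/w11c.png",cv2.resize(im[180:280,240:410,::-1],None,fx=4.7,fy=4.7,interpolation=cv2.INTER_CUBIC))
E
```

```text
time: 15.45
position: [0.5606, 0.2048, 0.182]
tool_rot: [2.568, 0.06, -1.762]
ft_force: [-0.8, -0.0, -0.2]
grip_width: 0.687
time: 15.75
position: [0.5607, 0.2048, 0.1819]
tool_rot: [2.567, 0.06, -1.762]
ft_force: [-5.5, -2.0, 4.4]
grip_width: 0.687
fn 6.116076165857127 [-0.28433327  0.94636463 -0.12906523]
travel first, units [-0.0006 -0.0001 -0.0001] mm [-0.17 -0.02 -0.02]
rot units [ 0.001  0.001 -0.009]
travel if after rot, units [-0.0006 -0.0001 -0.0001]
```

View pics/w11c.png

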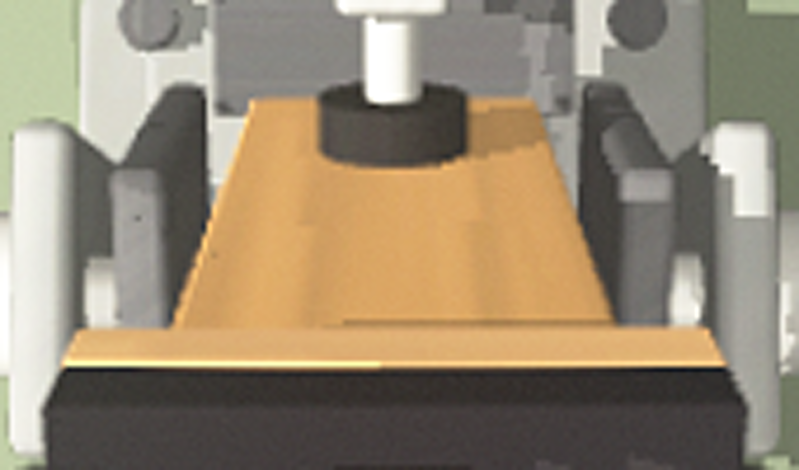

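The pack touched within 0.2 mm of the expected depth, at about 6–7 N. In the view it is centred on the head: the head spans columns 174–614 and the pack 84–708. I'll ease the grip briefly so it can seat flush, then firm up again.

```bash
python3 -m jog '[{"rot":[0,0,0],"travel":[0.0005,0,0],"jaw":1},{"rot":[0,0,0],"travel":[0,0,0],"jaw":1},{"rot":[0,0,0],"travel":[0,0,0],"jaw":1}]' 12
python3 -c "
from fin import *
s=ctrl.get_state(); T=tool(s); print('fn',np.array(s['ft_force'])@-T[:3,0],s['torque'])"
python3 -m jog '[{"rot":[0,0,0],"travel":[0,0,0],"jaw":1},{"rot":[0,0,0],"travel":[0,0,0],"jaw":1},{"rot":[0,0,0],"travel":[0,0,0],"jaw":1}]' 25
python3 - <<'E'
from fin import *
for i in range(4):
    s=ctrl.get_state(); T=tool(s); F=np.array(s["ft_force"]); print("tool-axis f",(F@T[:3,:3]).round(2),np.round(s["torque"],2))
    im=ctrl.get_image("wrist")
delta(T,tg(-.0072,c=(.5574,.2047,.1885)))
cv2.imwrite("pics/w12c.png",cv2.resize(im[180:280,240:410,::-1],None,fx=4.7,fy=4.7,interpolation=cv2.INTER_CUBIC))
im=ctrl.get_image("scene"); cv2.imwrite("pics/s12c.png",cv2.resize(im[180:320,340:500,::-1],None,fx=4,fy=4,interpolation=cv2.INTER_CUBIC))
im=ctrl.get_image("top"); cv2.imwrite("pics/t12.png",im[:,:,::-1])
E
```

```text
time: 16.1
position: [0.5607, 0.2048, 0.1817]
tool_rot: [2.567, 0.06, -1.762]
ft_force: [-5.9, -1.6, 5.9]
grip_width: 0.69
fn 7.6588041881991105 [-0.30475556  1.05660383 -0.12028455]
time: 16.4
position: [0.5607, 0.2048, 0.1817]
tool_rot: [2.567, 0.06, -1.762]
ft_force: [-5.5, -1.3, 6.4]
grip_width: 0.689
tool-axis f [-8.02  1.01  2.9 ] [-0.29  1.06 -0.11]
tool-axis f [-7.88  2.26  2.55] [-0.29  1.04 -0.11]
tool-axis f [-8.65  0.8   3.2 ] [-0.31  1.01 -0.05]
tool-axis f [-8.7   1.66  3.23] [-0.26  1.04 -0.05]
travel first, units [-0.001  -0.0001 -0.0001] mm [-0.29 -0.03 -0.04]
rot units [ 0.002  0.002 -0.009]
travel if after rot, units [-0.001  -0.0001 -0.0001]
```

View pics/w12c.png

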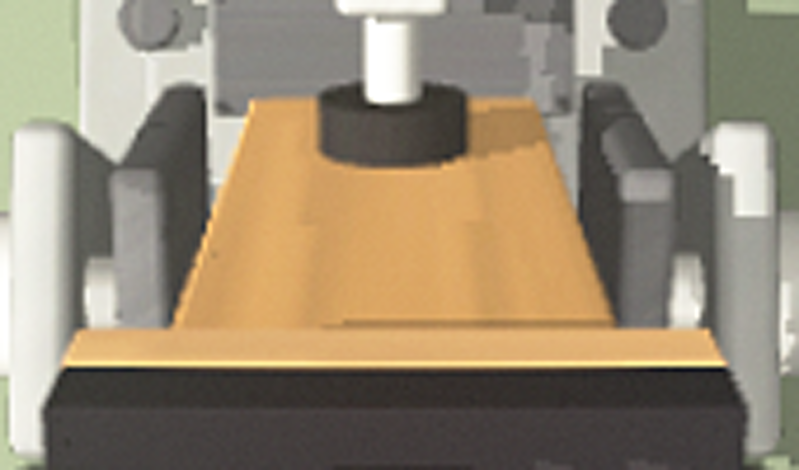

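View pics/s12c.png

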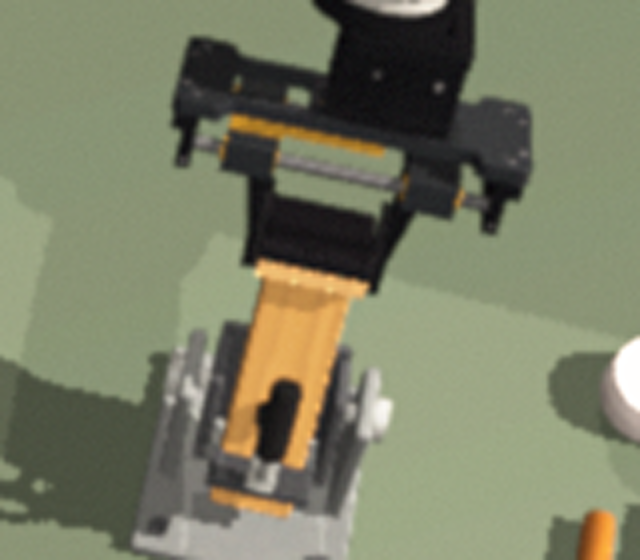

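View pics/t12.png

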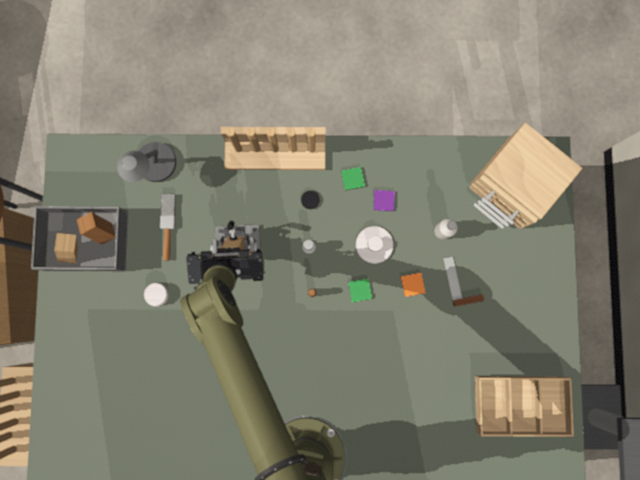

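```bash
python3 -c "
from fin import *
s=ctrl.get_state(); print(s['time'],s['ft_force'],s['grip_width']*87,np.round(s['joint_positions'],2)); print(ctrl.close_job())"
```

```text
16.7 [-5.34292415 -1.70515554  6.4887424 ] 59.574349854001106 [ 0.2   0.01 -0.69  1.94  0.22  0.86 -2.12]
the job is handed in; nothing more can be done
None
```

I evened the two plates, picked them up as one pack and pressed the pack onto the mallet head's sloping face. I handed the job in at 16.7 s, still gripping it there.

- **Squaring:** I squeezed the plates along both axes with 15 N, and the jaws stopped at 59.6 and 59.7 mm for 60 mm plates. I then gripped the pack at 30 N and lifted it; it did not slip in the hand.
- **Face position:** I found the face at about (0.557, 0.205, 0.1885) m, with a lean of 0.368 rad and a yaw of 2.7°.
- **Last checks:** The pack touched within 0.2 mm of the depth I expected. It looks centred to about 0.5 mm, the tool is within about 0.05° of the face direction I measured, and I can see no gap. At hand-in the push was about 8 N and steady, with the grip at 25 N. The last overhead picture shows the bystanders and look-alikes where they were at the start.
- **What disagreed:** The lean estimates ran from 0.32 to 0.39 rad before the closer wrist views settled near 0.37. The wrist camera was off by about 2–3 mm, and I corrected for that using the gripped pack's known position. The contact also carries a small sideways force of about 3 N.
- **Not checked:** Flushness is judged from the contact depth and the pictures only. I eased the grip to 12 N briefly to help the pack seat, but did not measure the gap directly.

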